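Pack the wooden tile puzzle into its tray and lock the keeper bar

TASK

Put the wooden tile puzzle away: swing the keeper bar fully clear of the tray, then pack all the loose wooden pieces into the tray so that every one lies flat on its floor, flush with the rim, and finally swing the keeper bar shut over them until it clicks into its catch. Leave the other things on the table where they are.

Things in the scene. Friction and masses are not known exactly. Their poses are not given: they have to be found in the camera images.
- piece_l: Loose flat piece of light wood, 14 mm thick; upright grip fin on top, 36 long (along its x) x 14 x 30 mm tall, 44 over all. Origin on its underside below the fin's centre, z up. 57-140 g; None if absent. Edges lie 1.5 mm inside this outline (mm): L of four squares: x -70 to 50, y -20 to 20 (three in a row), plus the square x 10 to 50, y 20 to 60.
- piece_j: Loose flat piece of light wood, 14 mm thick; upright grip fin on top, 36 long (along its x) x 14 x 30 mm tall, 44 over all. Origin on its underside below the fin's centre, z up. 57-140 g; None if absent. Edges lie 1.5 mm inside this outline (mm): mirror-image L of four squares: x -70 to 50, y -20 to 20, plus the square x 10 to 50, y -60 to -20.
- piece_t: Loose flat piece of light wood, 14 mm thick; upright grip fin on top, 36 long (along its x) x 14 x 30 mm tall, 44 over all. Origin on its underside below the fin's centre, z up. 57-140 g; None if absent. Edges lie 1.5 mm inside this outline (mm): T of four squares: x -60 to 60, y -20 to 20, plus the square x -20 to 20, y 20 to 60.
- piece_p: Loose flat piece of light wood, 14 mm thick; upright grip fin on top, 36 long (along its x) x 14 x 30 mm tall, 44 over all. Origin on its underside below the fin's centre, z up. 57-140 g; None if absent. Edges lie 1.5 mm inside this outline (mm): P of five squares: x -60 to 60, y -40 to 0 (three in a row), plus two squares x -60 to 20, y 0 to 40.
- piece_v: Loose flat piece of light wood, 14 mm thick; upright grip fin on top, 36 long (along its x) x 14 x 30 mm tall, 44 over all. Origin on its underside below the fin's centre, z up. 57-140 g; None if absent. Edges lie 1.5 mm inside this outline (mm): corner of three squares: x -36 to 44, y -20 to 20, plus the square x -36 to 4, y 20 to 60.
- piece_i: Loose flat piece of light wood, 14 mm thick; upright grip fin on top, 36 long (along its x) x 14 x 30 mm tall, 44 over all. Origin on its underside below the fin's centre, z up. 57-140 g; None if absent. Edges lie 1.5 mm inside this outline (mm): straight bar of three squares: x -60 to 60, y -20 to 20.
- tray: Dark wooden open tray, does not move. Origin under its centre on the table. Inside 163 (x) by 203 mm (y): 4 x 5 squares of a 40 mm grid centred on the origin, plus 1.5 mm all round. Walls 8 mm thick, rim 20 mm up, floor 6 mm up: a seated piece is flush with the rim, its fin 50 mm up. All pieces present can be packed, turned but not flipped over.
- keeper (a joint): Brass keeper bar turning level about the hinge post, rad: 0 = shut, across the tray along its -x; grows as the free end swings to the tray's +y; clear of the tray from 1.3, stop at 1.6. Stays where left (friction 0.06 N m). In the last 0.1 rad before shut it clicks over a spring plunger (about 3 N at the knob) and is held below 0.03.
- keeper_knob (a point): Top centre of the bar's upright round black grip knob (18 mm across, 34 mm tall, standing on the bar's top side, 62 mm up), 170 mm from the hinge axis; this point is 96 mm up. The bar is 20 mm wide, 8 mm thick, underside 54 mm up, and reaches 229 mm from the hinge.
- keeper_hinge (a point): Point on the bar's upright hinge axis, 54 mm up, at the tray's x = +113 mm, y = 0, just outside the wall, on a brass post 20 mm across.
- catch (a point): Top of the brass catch post (16 x 34 mm, 42 mm up, with a small spring plunger on it) outside the tray's other long wall, at the tray's x = -107, y = +4 mm; the shut bar lies over it.
- chalk: Blue chalk cube, 22 mm. Origin at the centre of its underside. Bystander.
- chips: Stack of gaming chips, 39 mm across, 20 mm high. Origin at the centre of its underside. Bystander.
- mug: White mug, 80 mm across, 90 mm high. Origin at the centre of its underside. Bystander.
- can: Drinks can, 66 mm across, 115 mm high. Origin at the centre of its underside. Bystander.
- striker: Red air-hockey striker, 96 mm across, 58 mm high. Origin at the centre of its underside. Bystander.
- puck: Red air-hockey puck, 62 mm across, 8 mm high. Origin at the centre of its underside. Bystander.
- cards: Boxed pack of cards, 64 x 90 x 20 mm. Origin at the centre of its underside. Bystander.

How it is judged (in metres and radians):
On the way, in this order (a step that is already met when the one before it is completed fails the run):
1. the keeper bar is swung clear of the tray (1.25 rad or more) (value of joint keeper above 1.25 rad), for 0.2 s.
2. every piece lies flat on the tray's floor (z of piece_l in the frame of tray between 0.003 and 0.0095 m and angle between each of piece_l, piece_j, piece_t, piece_p, piece_v, piece_i's own z axis and vertical below 0.06 rad and x of piece_l in the frame of tray between -0.08 and 0.08 m and y of piece_l in the frame of tray between -0.1 and 0.1 m and z of piece_j in the frame of tray between 0.003 and 0.0095 m and x of piece_j in the frame of tray between -0.08 and 0.08 m and y of piece_j in the frame of tray between -0.1 and 0.1 m and z of piece_t in the frame of tray between 0.003 and 0.0095 m and x of piece_t in the frame of tray between -0.08 and 0.08 m and y of piece_t in the frame of tray between -0.1 and 0.1 m and z of piece_p in the frame of tray between 0.003 and 0.0095 m and x of piece_p in the frame of tray between -0.08 and 0.08 m and y of piece_p in the frame of tray between -0.1 and 0.1 m and z of piece_v in the frame of tray between 0.003 and 0.0095 m and x of piece_v in the frame of tray between -0.08 and 0.08 m and y of piece_v in the frame of tray between -0.1 and 0.1 m and z of piece_i in the frame of tray between 0.003 and 0.0095 m and x of piece_i in the frame of tray between -0.08 and 0.08 m and y of piece_i in the frame of tray between -0.1 and 0.1 m), for 0.2 s.
3. the keeper bar is shut in its detent (value of joint keeper below 0.04 rad), for 0.2 s.
At the end, for the whole second after the job is handed in: Every piece present lies at rest on the tray's floor inside the walls (underside within 3.5 mm of the floor, tilted less than 0.06 rad) and the keeper bar is shut in its detent (joint below 0.04 rad) (all of step 2 and value of joint keeper below 0.04 rad and linear speed of each of piece_l, piece_j, piece_t, piece_p, piece_v, piece_i below 0.02 m/s); the robot touches nothing.
It fails at once if another thing on the table (chalk, chips, mug, can, striker, puck, cards) is pushed more than 80 mm away (distance of any of chalk, chips, mug, can, striker, puck, cards from where it was at the start of the episode above 0.08 m).
It fails at once if the mug, can or striker is knocked over (angle between any of mug, can, striker's own z axis and vertical above 0.6 rad).
Of piece_l, piece_j, piece_t, piece_p, piece_v, piece_i only 4 to 5 are there at a start; the rules pass over those that are not, and their reading is None.
At some moment in a run one of piece_l, piece_j, piece_t, piece_p, piece_v, piece_i may be knocked a few centimetres aside while the robot is not near it.
Once in a run the grip may slacken for a moment while it holds something.
It also fails if it takes over 210 s, if anything falls off the work surface, if the arm or the gripper's body presses on something with over 40 N, if the wrist force passes 120 N, or if a joint passes its speed limit or range.

ROBOT

A 6-joint arm with a two-finger parallel gripper is mounted at the origin on the work surface. World frame = base frame: x ahead of the robot, y to its left, z up, the work surface at z = 0. Lengths are in mm, angles in rad, forces in N, time in s.
With the tool pointing down it reaches from about 400 to 925 mm from the base axis. Payload 12.5 kg.
Tool frame: the origin (TCP) lies midway between the tips of the shut fingers; the grasp point (between the pads) lies 19 mm behind it; z points along the fingers, y is the line along which they close (so a half turn about z gives the same grasp; the last joint's range is limited). The gripper opens to 95 mm and grips with 3 to 60 N. Pads are 20 mm wide; open, the fingers measure 119 mm over their backs; the gripper's body (75 mm by 180 mm) begins 59 mm behind the grasp point.
Start: joints at [1.134, 0.491, 1.559, -0, 1.092, -0.106], TCP at [202.984, 591.138, 214.661] pointing down, gripper open.
Joint ranges: [-3.1, 3.1], [-0.84, 2.19], [0.05, 2.79], [-1.13, 4.28], [0.06, 2.93], [-2.69, 2.69]. Speed limits (rad/s): [2.22, 2.22, 2.79, 3.14, 3.14, 3.14].

INTERFACE

Orientations are given as [roll, pitch, yaw] about the fixed x, y, z axes, in that order (R = Rz(yaw) Ry(pitch) Rx(roll)).
In Python, from cell import readout, eyes, env gives the robot as it stands.
- The arm moves only by the tool move_arm, never from a script. Its argument "plan" is a list of rows, each a list of 3 entries, a list of its own where there are three numbers: the turn, a rotation vector about the tool's x, y, z in degrees, then the shift along the tool's x, y, z in m, then the gripper command: -1 is shut, 1 is fully open, values between are in proportion. In form: [[[ax, ay, az], [x, y, z], jaw], ...]. A call has 1 to 5 rows; each row is the pose to reach, as a shift and turn from the pose commanded when the call began, along the tool's axes at that moment; what a row does not reach only later rows make up. A row lasts 1/8 s, in which the tool goes at most 62.5 mm and 10.7 degrees, less where a joint would pass 70% of its speed; a pose out of reach is approached as far as the arm can. A call with a gripper value outside its range is refused whole. The fingers move at their own pace and stop on an object; the grip force is fixed at half the most. Time passes only in rows, so rows that repeat a pose let the fingers close. It gives the time, the measured TCP pose, the force, the opening and the grip force at its end, in the units of the state.
- readout.state(): the state, without advancing time (a new reading comes with each control period).
- eyes.read_camera(name): name is "scene" or "top"; returns a dict with "img" (420x560x3 uint8, red, green, blue), "K" (3x3 intrinsics, pixels), "extrinsics" (4x4, takes a point from camera to world coordinates). Camera axes: x right, y up, looking along -z (the intrinsics and any distortion apply to the point x, -y, -z); pixel columns grow to the right and rows downward; lengths in mm; the calibration is good to about 2 mm. A picture is of the moment at which its call begins. There is no depth.
- env.job_done(): hands the job in; it is judged then, once.
Trained networks look in a picture, given as the dict that the camera call returned (one of the last four; its "shot" number tells which), for a name from the list of things; names that differ only in an ending like _2 or _b are one class to them, and where a whole thing is asked for, a point or a joint stands for the part that bears it (a point fixed in the world has none). Each returns a list of dicts, best first, with "score" (0 to 1); they miss things now and then, are a little off and sometimes report something else, mostly with a low value. They report only what shows in the picture. A call takes as long as a camera call.
- eyes.cut_out(picture, name): "mask" (420x560 bool, what is visible of it) and "uv" ([column, row] in pixels, amid what is visible of it).
The state is a dict: "t": time; "joints": joint angles; "qvel": joint speeds; "tau": joint torques, N m; "eef_pos": TCP position; "tcp_rot": TCP orientation; "ft_force": force on the tool from outside, world axes, zero at the start; "moment": the same for the moment, N m; "opening": opening from 0.0 (shut) to 1.0 (fully open); "grip_force": force on a finger pad.
Only numpy, scipy, OpenCV 4.12 (cv2) and the standard library are available. Lean on these libraries where they do the work, as an engineer would, in place of code of your own. Each camera call takes 0.05 s, during which the arm holds its last target. There are 200 camera calls.

## Working session

There is one attempt and no reset: what is moved stays moved. The work goes in short steps, Python scripts to look and compute and a tool call to move; the robot and the scene stay as the last step left them, time stands still between calls to the robot, and variables do not carry over. Pictures are saved under pics/ and viewed, at most 14 in all, crops included, and the job is handed in when it is done.

Besides the shell and the picture viewer there is one more tool, called after "Call:" as name(argument=value, ...), one argument or row to a line, values as JSON. move_arm: Moves the arm, as the interface text tells. Its arguments: {"type":"object","properties":{"plan":{"type":"array","items":{"type":"array"}}},"required":["plan"]}

```bash
ls; mkdir -p pics; python3 - <<'E'
from cell import readout, eyes, env
import cv2, numpy as np
print(readout.state())
for n in ("scene","top"):
    p=eyes.read_camera(n); print(n,p["K"],p["extrinsics"],[k for k in p])
    cv2.imwrite(f"pics/{n}0.png",p["img"][:,:,::-1])
    for o in "piece_l piece_j piece_t piece_p piece_v piece_i tray keeper keeper_knob chalk chips mug can striker puck cards".split():
        r=eyes.cut_out(p,o)
        print(o,[(round(d["score"],2),[int(v) for v in d["uv"]],int(d["mask"].sum())) for d in r[:3]])
E
```

```text
pics
{'t': 0.0, 'joints': array([ 1.13441710e+00,  4.91543987e-01,  1.55945939e+00,  6.21622325e-06,
        1.09173205e+00, -1.05589728e-01]), 'qvel': array([ 0.00090892, -0.00078727,  0.00092905,  0.00023114, -0.00134555,
       -0.00060976]), 'tau': array([ 1.73982335e-03, -6.12648940e+01, -2.58189690e+01,  6.92908466e-02,
        4.81537613e-02, -1.07557696e-04]), 'eef_pos': array([202.85509495, 590.89142283, 214.06801039]), 'tcp_rot': array([-3.14045682e+00, -1.25923653e-04,  2.81080021e+00]), 'ft_force': array([ 0.19921337,  0.54661724, -0.52682078]), 'moment': array([-0.00051274,  0.01320532, -0.03500443]), 'grip_force': 0.0, 'opening': 1.0004834469190564}
scene [[540.51765516   0.         277.21016362]
 [  0.         540.51765516 204.31334255]
 [  0.           0.           1.        ]] [[ 1.55384595e-01 -5.47011450e-01  8.22577718e-01  1.84216337e+03]
 [ 9.87687293e-01  7.07281359e-02 -1.39539751e-01 -1.99913901e+02]
 [ 1.81504530e-02  8.34131887e-01  5.51266321e-01  9.76322723e+02]
 [ 0.00000000e+00  0.00000000e+00  0.00000000e+00  1.00000000e+00]] ['img', 'K', 'extrinsics',
[... 1495 characters left out ...]
(0.74, [175, 183], 758)]
piece_p [(0.93, [389, 183], 606), (0.87, [186, 274], 858), (0.74, [175, 183], 758)]
piece_v [(0.93, [389, 183], 606), (0.87, [186, 274], 858), (0.74, [175, 183], 758)]
piece_i [(0.93, [389, 183], 606), (0.87, [186, 274], 858), (0.74, [175, 183], 758)]
tray [(0.84, [275, 203], 5853)]
keeper [(0.65, [173, 183], 805), (0.63, [248, 188], 648)]
keeper_knob [(0.57, [247, 189], 764)]
chalk [(0.38, [167, 225], 81)]
chips [(0.46, [319, 270], 170)]
mug [(0.73, [298, 126], 1082)]
can [(0.9, [119, 160], 874)]
striker [(0.68, [362, 138], 909), (0.51, [386, 183], 575)]
puck [(0.82, [233, 131], 377)]
cards [(0.73, [363, 137], 856), (0.57, [118, 295], 884), (0.54, [296, 126], 1050)]
```

```bash
python3 - <<'E'
import cv2
for n in ("scene","top"):
    i=cv2.imread(f"pics/{n}0.png"); cv2.imwrite(f"pics/{n}0b.png",cv2.resize(i[60:345,60:440] if n=="top" else i[120:345,100:480],None,fx=2.1,fy=2.1,interpolation=cv2.INTER_CUBIC))
E
```

```text
(no output)
```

View pics/top0b.png

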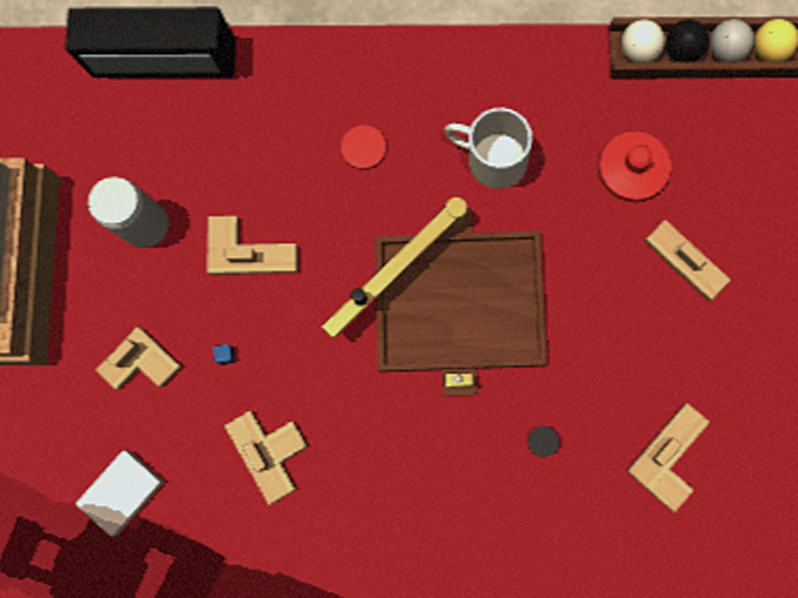

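View pics/scene0.png

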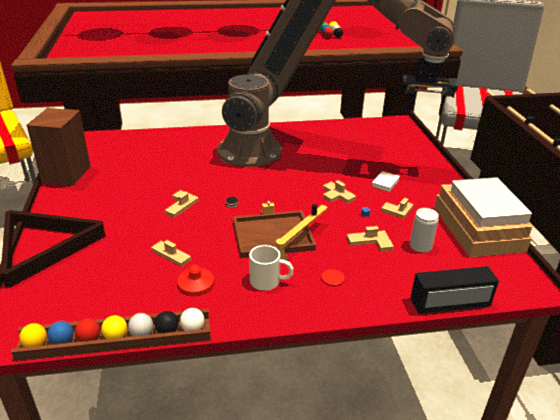

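```bash
cat > h.py <<'E'
from cell import readout, eyes, env
import numpy as np, cv2
from scipy.optimize import minimize
def rect(x0,x1,y0,y1): return (x0,x1,y0,y1)
SQ={'l':[(-70,50,-20,20),(10,50,20,60)],'j':[(-70,50,-20,20),(10,50,-60,-20)],'t':[(-60,60,-20,20),(-20,20,20,60)],
    'v':[(-36,44,-20,20),(-36,4,20,60)],'i':[(-60,60,-20,20)]}
def boxes(k):
    e=1.5; out=[]
    for n,(a,b,c,d) in enumerate(SQ[k]):
        lo=c+e; hi=d-e
        if n==1: lo,hi=(c-2*e,d-e) if d>20 else (c+e,d+2*e)
        out.append((a+e,b-e,lo,hi,0,14))
    return out+[(-18,18,-7,7,14,44)]
def proj(p,P):
    E=p["extrinsics"]; q=(np.asarray(P,float)-E[:3,3])@E[:3,:3]
    K=p["K"]; return np.c_[K[0,2]-K[0,0]*q[:,0]/q[:,2], K[1,2]+K[1,1]*q[:,1]/q[:,2]]
def unproj(p,uv,z):
    K=p["K"];E=p["extrinsics"]
    d=E[:3,:3]@np.array([(uv[0]-K[0,2])/K[0,0],-(uv[1]-K[1,2])/K[1,1],-1.])
    return E[:3,3]+d*(z-E[2,3])/d[2]
def corners(bs,x,y,yaw,z0=0):
    c,s=np.cos(yaw),np.sin(yaw); r=[]
    for b in bs:
        P=np.array([[X,Y,Z] for X in b[:2] for Y in b[2:4] for Z in b[4:]],float)
        r.append(np.c_[x+c*P[:,0]-s*P[:,1],y+s*P[:,0]+c*P[:,1],P[:,2]+z0])
    return r
S=6
def render(p,cs,roi):
    u0,v0,u1,v1=roi; m=np.zeros(((v1-v0)*S,(u1-u0)*S),np.uint8)
    for P in cs:
        h=cv2.convexHull(((proj(p,P)-[u0-.5,v0-.5])*S-.5).astype(np.float32))
        cv2.fillConvexPoly(m,np.round(h*16).astype(np.int32),255,shift=4)
    return cv2.resize(m,(u1-u0,v1-v0),interpolation=cv2.INTER_AREA)/255.
def soft(p,r0=.25,r1=.55):
    I=p["img"].astype(float); return np.clip((I[...,1]/np.maximum(I[...,0],8)-r0)/(r1-r0),0,1)
def fit(pics,bs,x,y,yaw,z0=0,pad=12,r=(.25,.55),ignore=[]):
    data=[]
    for p in pics:
        uv=np.vstack([proj(p,P) for P in corners(bs,x,y,yaw,z0)])
        u0,v0=np.floor(uv.min(0)-pad).astype(int);u1,v1=np.ceil(uv.max(0)+pad).astype(int)
        roi=(max(u0,0),max(v0,0),min(u1,560),min(v1,420))
        w=np.ones((420,560))
        for P in ignore: cv2.fillConvexPoly(w,cv2.convexHull(proj(p,P).astype(np.int32)),0)
        s=np.s_[roi[1]:roi[3],roi[0]:roi[2]]
        data.append((p,roi,soft(p,*r)[s],w[s]))
    f=lambda q:sum((w*(render(p,corners(bs,q[0],q[1],q[2]/50,z0),roi)-a)**2).sum() for p,roi,a,w in data)
    best=None
    for d in (4.,1.5):
        q=best.x if best else np.array([x,y,yaw*50])
        best=minimize(f,q,method="Nelder-Mead",options=dict(initial_simplex=np.vstack([q]+[q+np.eye(3)[i]*d*(1 if d<4 else 2) for i in range(3)]),xatol=.05,fatol=.01,maxiter=150))
    q=best.x; return np.array([q[0],q[1],q[2]/50]),best.fun
def go(x,y,z,yaw=None,cmd=None):
    """rows needed: rotation (deg about tool z) and shift (m, tool axes) from state/cmd"""
    s=readout.state(); p=np.array(cmd[:3]) if cmd else s["eef_pos"]; psi=cmd[3] if cmd else s["tcp_rot"][2]
    d=np.array([x,y,z])-p; c,sn=np.cos(psi),np.sin(psi)
    sh=[c*d[0]+sn*d[1], sn*d[0]-c*d[1], -d[2]]
    a=0 if yaw is None else ((yaw-psi+np.pi/2)%np.pi-np.pi/2)
    return [round(float(-np.degrees(a)),2),[round(float(v)/1000,4) for v in sh]]
E
python3 - <<'E'
from h import *
T=eyes.read_camera("top");Sc=eyes.read_camera("scene")
vp=lambda u,v,z=0: unproj(T,(60+u/2.1,60+v/2.1),z)
print("knob",vp(359,294,96),"hinge",vp(457,208,62))
g={'j':((240,262),np.pi/2),'v':((130,357),0.8),'t':((262,460),0),'i':((690,262),0),'l':((668,460),0)}
for k,(uv,_) in g.items():
    c=vp(*uv); best=None
    for a in np.arange(0,2*np.pi,np.pi/4):
        r=fit([T],boxes(k),c[0],c[1],a)
        if best is None or r[1]<best[1]: best=r
    rs=fit([Sc],boxes(k),*best[0]); rb=fit([T,Sc],boxes(k),*best[0])
    print(k,best[0].round(3),round(best[1],1),"scene",rs[0].round(3),round(rs[1],1),"both",rb[0].round(3))
b=[(-89.5,89.5,-109.5,109.5,0,20)]; c=vp(460,302,20)
for P in ([T],[Sc],[T,Sc]):
    r=fit(P,b,c[0],c[1],0,r=(.2,.4)); print("tray",r[0].round(3),round(r[1],1))
E
```

```text
knob [545.27508027 130.38551385  96.        ] hinge [663.99800062  10.33086594  62.        ]
j [611.585 296.272   1.596] 9.8 scene [607.452 295.239   1.585] 94.6 both [610.944 295.695   1.593]
v [481.751 443.178   2.404] 7.7 scene [477.603 441.262   2.399] 414.2 both [481.237 442.229   2.391]
t [349.027 267.411   3.685] 12.2 scene [345.458 265.496   3.679] 188.7 both [348.349 267.171   3.682]
i [ 607.964 -294.814    0.793] 7.7 scene [ 604.718 -295.161    0.794] 7.4 both [ 606.943 -294.993    0.795]
l [ 354.336 -253.549    2.405] 10.7 scene [ 350.694 -254.565    2.409] 6.4 both [ 353.703 -253.726    2.409]
tray [5.53579e+02 8.44100e+00 3.30000e-02] 705.7
tray [5.51442e+02 7.71400e+00 4.00000e-02] 977.0
tray [5.53228e+02 8.19200e+00 3.50000e-02] 1697.0
```

```bash
python3 - <<'E'
from h import *
c=[202.984,591.138,214.661,2.811]
a=go(545,130,150,2.35,c); print(a)
b=[545,130,150,2.35]; print(go(545,130,70,2.35,b))
d=[545,130,70,2.35]
for th in np.linspace(.825,1.55,6)[1:]:
    be=np.pi+.035-th; print(go(664+169.5*np.cos(be),10.3+169.5*np.sin(be),70,be,d))
E
```

```text
[26.41, [-0.4732, -0.3251, 0.0647]]
[-0.0, [0.0, 0.0, 0.08]]
[8.22, [-0.001, 0.0248, -0.0]]
[16.52, [-0.0063, 0.0488, -0.0]]
[24.83, [-0.015, 0.0717, -0.0]]
[33.14, [-0.0269, 0.0932, -0.0]]
[41.45, [-0.0417, 0.1127, -0.0]]
```

Call:
move_arm(
  plan=[
    [[0,0,0],[-0.047,-0.0325,0],-0.37],
    [[0,0,0],[-0.094,-0.065,0],-0.37],
    [[0,0,0],[-0.141,-0.0975,0],-0.37],
    [[0,0,0],[-0.188,-0.13,0],-0.37],
    [[0,0,0],[-0.235,-0.1625,0],-0.37],
  ],
)

```text
t: 2.42
eef_pos: [373.4, 359.6, 214.9]
tcp_rot: [3.141, 0.0, 2.811]
ft_force: [0.3, 0.3, 0.4]
opening: 0.534
grip_force: 0.0
```

Call:
move_arm(
  plan=[
    [[0,0,6],[-0.05,-0.034,0.01],-0.37],
    [[0,0,12],[-0.1,-0.068,0.025],-0.37],
    [[0,0,18],[-0.15,-0.102,0.04],-0.37],
    [[0,0,24],[-0.2,-0.136,0.055],-0.37],
    [[0,0,26.4],[-0.2382,-0.1626,0.0647],-0.37],
  ],
)

```text
t: 3.05
eef_pos: [546.1, 127.8, 149.3]
tcp_rot: [-3.142, -0.0, 2.347]
ft_force: [0.4, 0.7, 0.7]
opening: 0.316
grip_force: 0.0
```

```bash
python3 - <<'E'
from h import *
s=readout.state(); print(s["t"],s["eef_pos"],s["tcp_rot"],s["opening"],s["ft_force"])
T=eyes.read_camera("top");p=eyes.read_camera("scene")
i=np.hstack([cv2.resize(T["img"][120:270,160:340],None,fx=2.2,fy=2.2,interpolation=2),cv2.resize(p["img"][130:280,220:400],None,fx=2.2,fy=2.2,interpolation=2)])
cv2.imwrite("pics/k1.png",i[:,:,::-1])
for P,u,v in((T,160,120),(p,220,130)):
    print((proj(P,[[545,130,96]])-[u,v])*2.2)
E
```

```text
3.05 [546.09243317 127.83697808 149.3454019 ] [-3.14156872e+00 -5.00545588e-05  2.34667722e+00] 0.3155625225550504 [0.36610812 0.72867192 0.68076889]
[[156.41961355 176.22905978]]
[[206.44612825 164.53676081]]
```

View pics/k1.png

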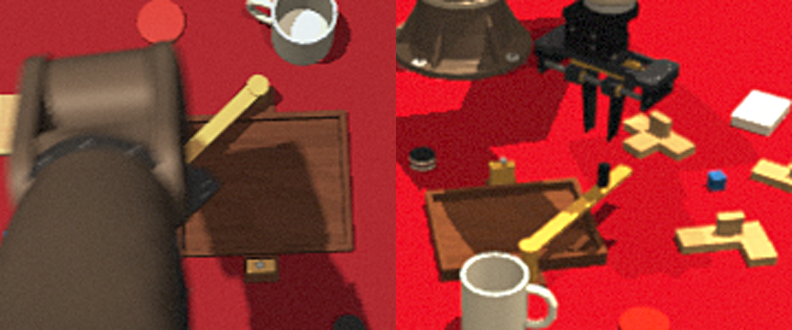

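Call:
move_arm(
  plan=[
    [[0,0,0],[0,0,0.02],-0.37],
    [[0,0,0],[0,0,0.04],-0.37],
    [[0,0,0],[0,0,0.06],-0.37],
    [[0,0,0],[0,0,0.08],-0.37],
    [[0,0,0],[0,0,0.08],-0.37],
  ],
)

```text
t: 3.78
eef_pos: [544.1, 130.4, 69.1]
tcp_rot: [-3.14, -0.001, 2.351]
ft_force: [0.3, 0.8, 0.7]
opening: 0.317
grip_force: 0.0
```

Call:
move_arm(
  plan=[
    [[0,0,8.2],[-0.001,0.0248,0],-0.37],
    [[0,0,16.5],[-0.0063,0.0488,0],-0.37],
    [[0,0,24.8],[-0.015,0.0717,0],-0.37],
    [[0,0,33.1],[-0.0269,0.0932,0],-0.37],
    [[0,0,41.4],[-0.0417,0.1127,0],-0.37],
  ],
)

```text
t: 4.4
eef_pos: [655.1, 180.5, 71.3]
tcp_rot: [3.141, -0.0, 1.624]
ft_force: [-0.6, -0.2, -0.6]
opening: 0.319
grip_force: 0.2
```

Call:
move_arm(
  plan=[
    [[0,0,0],[0,0,0],-0.37],
    [[0,0,0],[0,0,-0.05],0],
    [[0,0,0],[0,0,-0.1],0],
    [[0,0,0],[0,0,-0.16],0],
    [[0,0,0],[0,0,-0.16],0],
  ],
)

```text
t: 5.03
eef_pos: [654.9, 179.9, 235.8]
tcp_rot: [3.133, -0.001, 1.631]
ft_force: [-0.4, 0.1, -0.1]
opening: 0.499
grip_force: 0.0
```

```bash
cat > pack.py <<'E'
import numpy as np
from h import SQ
# solve packing: cells; piece origin + yaw in tray frame (mm)
def cells(k):
    out=[]
    for a,b,c,d in SQ[k]:
        for x in range(a,b,40):
            for y in range(c,d,40): out.append((x+20,y+20))
    return np.array(out,float)
def placements(k):
    res=[]
    C=cells(k)
    for r in range(4):
        R=np.round(np.array([[np.cos(r*np.pi/2),-np.sin(r*np.pi/2)],[np.sin(r*np.pi/2),np.cos(r*np.pi/2)]]))
        D=C@R.T
        for ix in range(4):
            for iy in range(5):
                off=np.array([-60+40*ix,-80+40*iy])-D[0]
                g=np.round((D+off+[60,80])/40,6)
                if (g<0).any() or (g[:,0]>3).any() or (g[:,1]>4).any(): continue
                res.append((frozenset(map(tuple,g.astype(int))),off,r*90))
    return res
ks=['l','j','t','v','i']; PL={k:placements(k) for k in ks}
sols=[]
def rec(i,occ,cur):
    if i==5: sols.append(list(cur)); return
    for c,o,r in PL[ks[i]]:
        if not (c&occ): cur.append((ks[i],o,r)); rec(i+1,occ|c,cur); cur.pop()
rec(0,frozenset(),[])
def rectdist(p,q):  # axis-aligned gap
    dx=abs(p[0]-q[0])-p[2]-q[2]; dy=abs(p[1]-q[1])-p[3]-q[3]
    return max(dx,dy)
def score(s):
    fins=[];fing=[]
    for k,o,r in s:
        h=(18,7) if r%180==0 else (7,18); fins.append((*o,*h))
        # open fingers: pad 20 wide along fin, half span ~ 7+6+12
        g=(10,26) if r%180==0 else (26,10); fing.append((*o,*g))
    return [[rectdist(fing[i],fins[j]) if i!=j else 99 for j in range(5)] for i in range(5)]
best=sorted(sols,key=lambda s:-np.min(score(s)))
print(len(sols))
for s in best[:6]:
    print(np.min(score(s)),[(k,o.tolist(),r) for k,o,r in s])
E
python3 pack.py; python3 -c "
from h import *
print(go(354,-253,220,2.405))"
```

```text
2232
36.0 [('l', [30.0, -80.0], 0), ('j', [30.0, 80.0], 0), ('t', [20.0, 0.0], 0), ('v', [-44.0, 40.0], 0), ('i', [-60.0, -40.0], 90)]
36.0 [('l', [30.0, -80.0], 0), ('j', [30.0, 80.0], 0), ('t', [20.0, 0.0], 0), ('v', [-44.0, 40.0], 0), ('i', [-60.0, -40.0], 270)]
36.0 [('l', [30.0, -80.0], 0), ('j', [30.0, 80.0], 0), ('t', [20.0, 0.0], 0), ('v', [-60.0, -56.0], 270), ('i', [-60.0, 40.0], 90)]
36.0 [('l', [30.0, -80.0], 0), ('j', [30.0, 80.0], 0), ('t', [20.0, 0.0], 0), ('v', [-60.0, -56.0], 270), ('i', [-60.0, 40.0], 270)]
36.0 [('l', [30.0, -80.0], 0), ('j', [30.0, 80.0], 0), ('t', [20.0, 0.0], 90), ('v', [-60.0, -56.0], 270), ('i', [-60.0, 40.0], 90)]
36.0 [('l', [30.0, -80.0], 0), ('j', [30.0, 80.0], 0), ('t', [20.0, 0.0], 90), ('v', [-60.0, -56.0], 270), ('i', [-60.0, 40.0], 270)]
[-44.34, [-0.414, -0.3265, 0.0158]]
```

Call:
move_arm(
  plan=[
    [[0,0,-9],[-0.041,-0.033,0],0],
    [[0,0,-18],[-0.082,-0.065,0],0],
    [[0,0,-27],[-0.124,-0.098,0],0],
    [[0,0,-36],[-0.165,-0.131,0],0],
    [[0,0,-44.3],[-0.207,-0.163,0],0],
  ],
)

```text
t: 5.65
eef_pos: [501.0, -37.1, 229.5]
tcp_rot: [-3.141, -0.001, 2.409]
ft_force: [0.8, -2.2, 0.2]
opening: 0.499
grip_force: 0.0
```

```bash
cat >> pack.py <<'E'
yaw=dict(l=138,j=91,t=211,v=138,i=45.)
def rot(s): return sum(min(abs((r+2-yaw[k]+180)%360-180), abs((r+2-yaw[k])%180) if k=='i' else 999, abs((yaw[k]-r-2)%180) if k=='i' else 999) for k,o,r in s)
def adj(s):
    own={}
    for k,o,r in s:
        for c,oo,rr in PL[k]:
            if rr==r and (oo==o).all():
                for q in c: own[q]=k
    n=0
    for (x,y),k in own.items():
        for d in ((1,0),(-1,0),(0,1),(0,-1)):
            q=(x+d[0],y+d[1])
            n+= 1 if not(0<=q[0]<4 and 0<=q[1]<5) else (.5 if own.get(q,k)!=k else 0)
    return n,own
print('---')
for s in sorted([s for s in sols if np.min(score(s))>=8],key=lambda s:rot(s)+8*adj(s)[0])[:4]:
    n,own=adj(s); print(rot(s),n,np.min(score(s)),[(k,o.tolist(),r) for k,o,r in s])
    for x in (3,2,1,0): print(' '.join(own.get((x,y),'.') for y in (4,3,2,1,0)))
E
python3 pack.py | sed -n '/---/,$p'; python3 -c "
from h import *
print(go(354,-253,220,2.405))"
```

```text
---
163.0 28.0 22.0 [('l', [-30.0, 80.0], 180), ('j', [-60.0, -30.0], 90), ('t', [20.0, 40.0], 180), ('v', [60.0, -24.0], 90), ('i', [20.0, -80.0], 0)]
. t v v i
l t t v i
l t j . i
l l j j j
163.0 28.0 22.0 [('l', [-30.0, 80.0], 180), ('j', [-60.0, -30.0], 90), ('t', [20.0, 40.0], 180), ('v', [60.0, -24.0], 90), ('i', [20.0, -80.0], 180)]
. t v v i
l t t v i
l t j . i
l l j j j
165.0 28.0 12.0 [('l', [-30.0, 80.0], 180), ('j', [-60.0, -30.0], 90), ('t', [20.0, 40.0], 180), ('v', [4.0, -40.0], 180), ('i', [60.0, -40.0], 90)]
. t i i i
l t t v v
l t j v .
l l j j j
165.0 28.0 12.0 [('l', [-30.0, 80.0], 180), ('j', [-60.0, -30.0], 90), ('t', [20.0, 40.0], 180), ('v', [4.0, -40.0], 180), ('i', [60.0, -40.0], 270)]
. t i i i
l t t v v
l t j v .
l l j j j
[0.23, [-0.0351, -0.2588, 0.0095]]
```

Call:
move_arm(
  plan=[
    [[0,0,0],[-0.007,-0.052,0.015],0],
    [[0,0,0],[-0.014,-0.104,0.03],0],
    [[0,0,0],[-0.021,-0.155,0.05],0],
    [[0,0,0],[-0.028,-0.207,0.07],0],
    [[0,0,0],[-0.035,-0.259,0.09],0],
  ],
)

```text
t: 6.28
eef_pos: [352.5, -251.3, 139.2]
tcp_rot: [3.141, -0.0, 2.404]
ft_force: [0.8, -0.5, 0.2]
opening: 0.498
grip_force: 0.0
```

```bash
python3 - <<'E'
from h import *
print(readout.state()["eef_pos"],readout.state()["tcp_rot"])
T=eyes.read_camera("top");Sc=eyes.read_camera("scene")
cv2.imwrite("pics/t2.png",cv2.resize(T["img"][60:345,60:440],None,fx=2.1,fy=2.1,interpolation=2)[:,:,::-1])
I=T["img"]; 
for q in ([553,8,6],[600,80,6],[553,100,20],[520,150,0]):
    u=proj(T,[q])[0].round().astype(int); print(q,u,I[u[1],u[0]])
for k,q in dict(j=(611.6,296.3,1.596),v=(481.7,443.2,2.404),t=(349,267.4,3.685),i=(608,-294.8,.793)).items():
    print(k,fit([T],boxes(k),*q)[0].round(3), fit([Sc],boxes(k),*q)[0].round(3))
E
```

```text
[ 352.46330097 -251.29511212  139.22894732] [ 3.14145352e+00 -3.90155942e-04  2.40390339e+00]
[553, 8, 6] [279 203] [122  73  53]
[600, 80, 6] [253 187] [115  69  49]
[553, 100, 20] [245 202] [115  68  48]
[520, 150, 0] [228 215] [169  37  43]
j [611.665 296.269   1.596] [607.018 295.315   1.578]
v [481.756 443.179   2.404] [477.595 441.193   2.398]
t [349.009 267.4     3.685] [344.96  265.183   3.693]
i [ 608.233 -294.378    0.789] [ 604.636 -295.215    0.793]
```

View pics/t2.png

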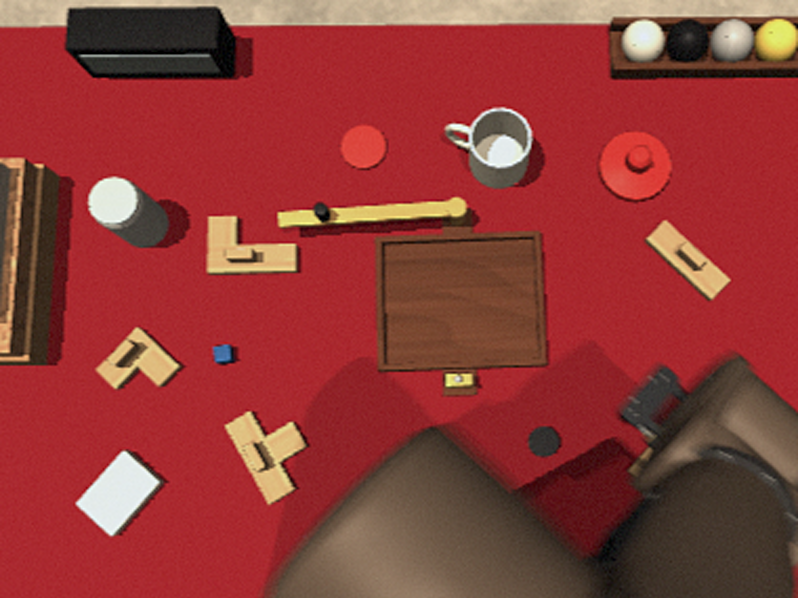

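```bash
cat >> h.py <<'E'
def fit_tray(pics):
    b=[(-89.5,89.5,-109.5,109.5,0,20)]
    q=np.array([553,8.4,.03])
    for _ in range(2):
        ig=corners([(88,240,-17,240,0,100),(-140,-88,-22,30,-5,45)],*q)
        q,f=fit(pics,b,*q,r=(.28,.5),pad=7,ignore=ig)
    return q,f
E
python3 - <<'E'
from h import *
T=eyes.read_camera("top");Sc=eyes.read_camera("scene")
q,f=fit_tray([T]); print("T",q.round(4),f)
# inner floor corners check: rim inner edges
print("S",[x for x in fit_tray([Sc])])
print((proj(T,corners([(-89.5,89.5,-109.5,109.5,20,20)],*q)[0][::2])-60)*2.1)
m=eyes.cut_out(T,"keeper")
I=T["img"]
for nm,z in(("keeper_knob",96),):
    print([(d["score"],unproj(T,d["uv"],62)) for d in eyes.cut_out(T,nm)[:2]])
E
```

```text
T [5.536745e+02 8.224600e+00 3.060000e-02] 18.848513233950158
S [array([5.54045870e+02, 8.21124468e+00, 4.03143416e-02]), np.float64(290.7535254567595)]
[[545.77311697 363.40384715]
 [376.97303165 369.03096506]
 [539.52673156 229.37741713]
 [374.6102599  234.90677403]]
[(0.89, array([654.7990331 , 114.27986023,  62.        ]))]
```

```bash
python3 - <<'E'
from h import *
s=readout.state(); print(s["eef_pos"],s["tcp_rot"]); print(go(352.5,-254,18,2.406))
E
```

```text
[ 354.53263568 -250.18876899  140.14027482] [3.14141745e+00 2.95888572e-05 2.40250796e+00]
[-0.2, [-0.0011, -0.0042, 0.1221]]
```

Call:
move_arm(
  plan=[
    [[0,0,-0.2],[-0.001,-0.004,0.03],0],
    [[0,0,-0.2],[-0.001,-0.004,0.06],0],
    [[0,0,-0.2],[-0.001,-0.004,0.09],0],
    [[0,0,-0.2],[-0.001,-0.004,0.115],0],
    [[0,0,-0.2],[-0.001,-0.004,0.122],0],
  ],
)

```text
t: 7.2
eef_pos: [352.8, -253.4, 17.3]
tcp_rot: [3.141, -0.002, 2.407]
ft_force: [-0.2, -0.2, -0.0]
opening: 0.505
grip_force: 0.0
```

Call:
move_arm(
  plan=[
    [[0,0,0],[0,0,0],-0.7],
    [[0,0,0],[0,0,0],-1],
    [[0,0,0],[0,0,0],-1],
    [[0,0,0],[0,0,0],-1],
    [[0,0,0],[0,0,0],-1],
  ],
)

```text
t: 7.82
eef_pos: [352.6, -254.9, 18.4]
tcp_rot: [3.141, 0.001, 2.404]
ft_force: [1.1, 1.4, 6.8]
opening: 0.148
grip_force: 30.0
```

```bash
python3 - <<'E'
from h import *
for i in range(3):
    Sc=eyes.read_camera("scene"); s=readout.state(); print(s["t"],s["eef_pos"],s["tcp_rot"][2],s["opening"]*95,s["grip_force"],s["ft_force"])
q,f=fit([Sc],[b for b in boxes('l')[:2]],353,-254,2.406,ignore=corners([(-20,20,-40,40,14,120)],354,-254,2.406))
print(q.round(3),f)
E
```

```text
7.875 [ 352.62089647 -254.87974222   18.34866488] 2.403987780334154 13.574086951013467 30.001225769519806 [1.03062753 1.91926763 7.62293082]
7.925 [ 352.63323472 -254.87858199   18.35629637] 2.404015271067199 13.90171280940005 30.001186430454254 [0.80041905 1.43843576 7.08229073]
7.975 [ 352.62862142 -254.89498589   18.37699995] 2.4040198309355865 13.72446194987434 30.001142621040344 [0.54066862 1.39677304 6.6338925 ]
[ 351.505 -256.08     2.38 ] 105.28769083592772
```

```bash
cat >> h.py <<'E'
TR=[553.7,8.2,.0306]
PL=dict(l=(-30,80,180),j=(-60,-30,90),t=(20,40,180),v=(60,-24,90),i=(20,-80,0))
def target(k):
    x,y,r=PL[k]; c,s=np.cos(TR[2]),np.sin(TR[2]); return TR[0]+c*x-s*y,TR[1]+s*x+c*y,TR[2]+np.radians(r)
E
python3 - <<'E'
from h import *
t=target('l'); print(t); print(go(t[0],t[1],110,t[2]))
E
```

```text
(np.float64(521.266426321066), np.float64(87.24469177884848), np.float64(3.1721926535897933))
[-44.01, [0.1053, 0.3666, -0.0916]]
```

Call:
move_arm(
  plan=[
    [[0,0,0],[0,0,-0.03],-1],
    [[0,0,0],[0,0,-0.08],-1],
    [[0,0,-8],[0.012,0.04,-0.0916],-1],
    [[0,0,-17],[0.024,0.085,-0.0916],-1],
    [[0,0,-26],[0.04,0.135,-0.0916],-1],
  ],
)

```text
t: 8.6
eef_pos: [414.2, -127.0, 109.9]
tcp_rot: [-3.141, 0.001, 2.862]
ft_force: [0.2, -0.3, -1.5]
opening: 0.145
grip_force: 30.0
```

```bash
python3 - <<'E'
from h import *
t=target('l'); print(go(t[0],t[1],70,t[2])); s=readout.state();print(s["opening"]*95,s["grip_force"])
E
```

```text
[-17.78, [-0.0438, 0.2355, 0.0399]]
13.792957568101114 29.99918907880783
```

Call:
move_arm(
  plan=[
    [[0,0,-5],[-0.009,0.05,0],-1],
    [[0,0,-10],[-0.018,0.1,0],-1],
    [[0,0,-15],[-0.03,0.16,0.01],-1],
    [[0,0,-17.8],[-0.04,0.215,0.03],-1],
    [[0,0,-17.8],[-0.0438,0.2355,0.04],-1],
  ],
)

```text
t: 9.22
eef_pos: [522.0, 88.3, 68.6]
tcp_rot: [3.141, -0.001, -3.112]
ft_force: [0.1, -0.4, -0.8]
opening: 0.146
grip_force: 30.0
```

```bash
cat >> h.py <<'E'
MUG=None
def held(k,z0,Sc,tcp,psi):
    "fit of the held piece in scene view, plates only, gripper masked out"
    return fit([Sc],boxes(k)[:-1],*tcp,psi,z0=z0,pad=5,ignore=corners([(-24,24,-48,48,14,200)],*tcp,psi,z0=z0),r=(.3,.6))
E
python3 - <<'E'
from h import *
T=eyes.read_camera("top");Sc=eyes.read_camera("scene"); s=readout.state(); print(s["eef_pos"],s["tcp_rot"],s["opening"]*95)
z0=s["eef_pos"][2]-18.4
cs=corners(boxes('l')[:2],*s["eef_pos"][:2],s["tcp_rot"][2],z0)
I=Sc["img"].copy(); b=proj(Sc,corners([(-89.5,89.5,-109.5,109.5,20,20)],*TR)[0][[0,2,6,4]])
X0,Y0,f=220,160,5
J=cv2.resize(I[160:270,220:370],None,fx=f,fy=f,interpolation=2)[:,:,::-1].copy()
dr=lambda P,c: cv2.polylines(J,[np.round((proj(Sc,P)-[X0-.5,Y0-.5])*f-.5).astype(np.int32)],True,c,1)
dr(corners([(-89.5,89.5,-109.5,109.5,20,20)],*TR)[0][[0,2,6,4]],(255,255,0))
dr(corners([(-81.5,81.5,-101.5,101.5,20,20)],*TR)[0][[0,2,6,4]],(255,255,0))
dr(np.array(cs[0])[[1,3,7,5]],(0,255,0)); dr(np.array(cs[1])[[1,3,7,5]],(0,255,0))
cv2.imwrite("pics/h1.png",J)
E
```

```text
[521.4365443   87.22077396  68.45447048] [ 3.14154833e+00 -1.63372831e-03 -3.11278566e+00] 13.870577977509582
```

View pics/h1.png

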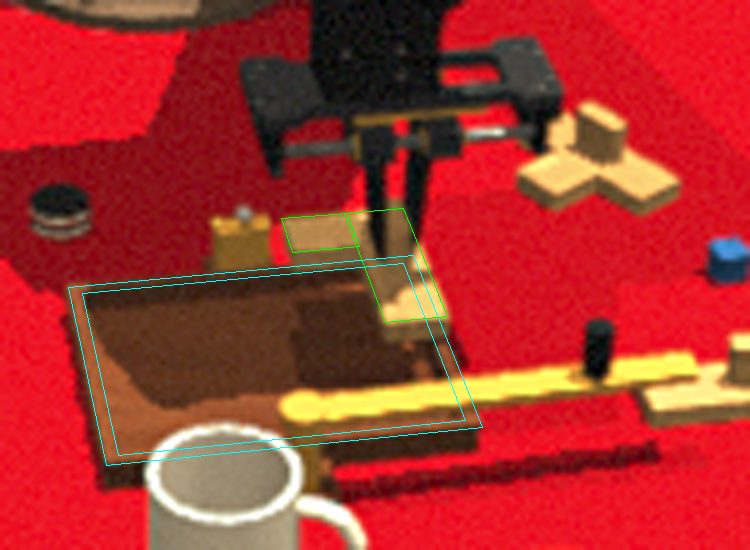

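```bash
python3 - <<'E'
from h import *
import h
Sc=eyes.read_camera("scene"); T=eyes.read_camera("top"); s=readout.state(); x,y,z=s["eef_pos"]; psi=s["tcp_rot"][2]; print(x,y,z,psi)
for z0 in (z-18.4,): 
  q,f=held('l',z0,Sc,(x,y),psi); print("held",q.round(3),round(f,1))
mug=eyes.cut_out(Sc,"mug")[0]["mask"]; kp=eyes.cut_out(Sc,"keeper")[0]["mask"]
M=cv2.dilate((mug|kp).astype(np.uint8),np.ones((7,7)))>0
pts=np.argwhere(M)
# fake ignore: set soft to nan -> handle through custom fit
bs=[(-89.5,89.5,-109.5,109.5,0,20)]
def ftray(P,extra,q0,mask=None,r=(.28,.5)):
    w=np.ones((420,560)); 
    if mask is not None: w[mask]=0
    for c in extra: cv2.fillConvexPoly(w,cv2.convexHull(proj(P,c).astype(np.int32)),0)
    uv=proj(P,corners(bs,*q0)[0]); u0,v0=(uv.min(0)-7).astype(int); u1,v1=(uv.max(0)+8).astype(int); roi=(u0,v0,u1,v1); sl=np.s_[v0:v1,u0:u1]
    a=soft(P,*r)[sl]; 
    f=lambda q:(w[sl]*(render(P,corners(bs,q[0],q[1],q[2]/50),roi)-a)**2).sum()
    q=np.array([q0[0],q0[1],q0[2]*50]); o=minimize(f,q,method="Nelder-Mead",options=dict(initial_simplex=np.vstack([q]+[q+3*e for e in np.eye(3)]),xatol=.05,fatol=.01)); return o.x/[1,1,50],o.fun,(w[sl]*(render(P,corners(bs,*(o.x/[1,1,50])),roi)-a))
ex=corners([(88,240,-17,240,22,100),(85,130,-17,17,0,100),(-140,-85,-22,30,-5,45)],*TR)+corners([(-80,60,-30,70,-5,250)],x,y,psi,z-18)
o=ftray(Sc,ex,TR,M); print("scene tray",o[0].round(4),o[1])
ex=corners([(88,240,-17,240,0,100),(-140,-88,-22,30,-5,45)],*TR)
E
```

```text
521.0559223293506 85.36539169937596 69.50905610752662 -3.114809858905161
held [559.086  43.073  -1.88 ] 233.4
scene tray [5.520469e+02 8.358700e+00 3.460000e-02] 57.755739629699335
```

```bash
python3 - <<'E'
from h import *
for i in range(6):
    eyes.read_camera("scene"); s=readout.state(); print(s["t"],s["eef_pos"],s["tcp_rot"][2])
print(go(520.4,87.3,24.5,3.172))
E
```

```text
9.575 [521.40689494  84.72872871  70.08806998] -3.1163304185296172
9.625 [521.50434541  84.81681321  70.10073894] -3.1163050927655833
9.675 [521.53401209  84.93843045  70.05200257] -3.116203067311694
9.725 [521.58460211  85.10509602  69.988676  ] -3.115945192960409
9.775 [521.59507625  85.26714959  69.91089443] -3.1156807941295344
9.825 [521.6181354   85.39453045  69.82172494] -3.115484719121023
[-0.25, [0.0012, 0.0019, 0.0453]]
```

```bash
cat > log.txt <<'E'
0 -0.235 -0.1625 0
26.4 -0.2382 -0.1626 0.0647
0 0 0 0.08
41.4 -0.0417 0.1127 0
0 0 0 -0.16
-44.3 -0.207 -0.163 0
0 -0.035 -0.259 0.09
-0.2 -0.001 -0.004 0.122
-26 0.04 0.135 -0.0916
-17.8 -0.0438 0.2355 0.04
E
cat >> h.py <<'E'
def cmd():
    x,y,z,p=202.984,591.138,214.661,2.811
    for l in open("log.txt"):
        a,dx,dy,dz=map(float,l.split()); dx*=1e3;dy*=1e3;dz*=1e3
        x+=np.cos(p)*dx+np.sin(p)*dy; y+=np.sin(p)*dx-np.cos(p)*dy; z-=dz; p-=np.radians(a)
    return [float(x),float(y),float(z),float(p)]
def log(*rows):
    with open("log.txt","a") as f:
        for r in rows: f.write(" ".join(map(str,r))+"\n")
E
python3 - <<'E'
from h import *
c=cmd();print(c); 
for i in range(6):
    eyes.read_camera("scene"); s=readout.state(); print(s["t"],s["eef_pos"],s["tcp_rot"][2])
print(go(520.4,87.3,24.5,3.172,c))
E
```

```text
[521.68058582702, 85.96731277342371, 69.561, 3.1687924966588374]
9.875 [521.59268945  85.56504536  69.7353934 ] -3.115128014362719
9.925 [521.58435633  85.66602131  69.68192009] -3.1150238172114664
9.975 [521.59775178  85.7573297   69.64668184] -3.114839410023529
10.025 [521.58998267  85.82299593  69.58556739] -3.1147719050734715
10.075 [521.58713709  85.88335221  69.57888164] -3.1145858600619887
10.125 [521.57860931  85.89093614  69.50035764] -3.11463312801231
[-0.18, [0.0012, 0.0014, 0.0451]]
```

Call:
move_arm(
  plan=[
    [[0,0,-0.2],[0.0012,0.0014,0.005],-1],
    [[0,0,-0.2],[0.0012,0.0014,0.015],-1],
    [[0,0,-0.2],[0.0012,0.0014,0.025],-1],
    [[0,0,-0.2],[0.0012,0.0014,0.03],-1],
    [[0,0,-0.2],[0.0012,0.0014,0.033],-1],
  ],
)

```text
t: 10.75
eef_pos: [520.3, 87.3, 36.0]
tcp_rot: [3.142, -0.001, -3.111]
ft_force: [0.1, 0.1, -0.8]
opening: 0.145
grip_force: 30.0
```

Call:
move_arm(
  plan=[
    [[0,0,0],[0,0,0.003],-1],
    [[0,0,0],[0,0,0.006],-1],
    [[0,0,0],[0,0,0.009],-1],
    [[0,0,0],[0,0,0.012],-1],
    [[0,0,0],[0,0,0.012],-1],
  ],
)

```text
t: 11.38
eef_pos: [520.3, 87.3, 24.4]
tcp_rot: [3.142, -0.0, -3.111]
ft_force: [0.5, -0.1, -1.0]
opening: 0.147
grip_force: 30.0
```

```bash
python3 - <<'E'
from h import *
log((-0.2,.0012,.0014,.033),(0,0,0,.012)); print(cmd())
for i in range(3):
    Sc=eyes.read_camera("scene"); s=readout.state(); print(s["eef_pos"],s["tcp_rot"],s["ft_force"],s["moment"])
E
```

```text
[520.4429546134971, 87.33415913615583, 24.561000000000007, 3.172283155162826]
[520.33083552  87.28608178  24.47614664] [ 3.14152665e+00  2.19228257e-06 -3.11108460e+00] [-0.50228401 -0.43606545 -1.48305466] [ 0.00887424  0.02498297 -0.02293857]
[520.33436457  87.29058349  24.48472885] [ 3.14149740e+00 -7.82897875e-07 -3.11113779e+00] [-0.7423271  -0.7920562  -1.50834388] [ 0.04023921 -0.05552294  0.02159476]
[520.3435574   87.28300483  24.52254932] [ 3.14151889e+00  4.12069644e-05 -3.11109347e+00] [-0.2045737   0.67537642 -1.15357304] [0.01005688 0.01534083 0.0264444 ]
```

Call:
move_arm(
  plan=[
    [[0,0,0],[0,0,0],-0.4],
    [[0,0,0],[0,0,0],-0.4],
    [[0,0,0],[0,0,-0.02],-0.4],
    [[0,0,0],[0,0,-0.06],-0.4],
    [[0,0,0],[0,0,-0.11],-0.2],
  ],
)

```text
t: 12.15
eef_pos: [519.9, 87.2, 135.2]
tcp_rot: [3.142, -0.002, -3.111]
ft_force: [0.3, 0.0, 0.0]
opening: 0.359
grip_force: 0.0
```

```bash
python3 - <<'E'
from h import *
log((0,0,0,-.11)); c=cmd(); print(c, go(609.5,295.8,135,1.596,c))
E
```

```text
[520.4429546134971, 87.33415913615583, 134.561, 3.172283155162826] [-89.69, [-0.0954, 0.2056, -0.0004]]
```

Call:
move_arm(
  plan=[
    [[0,0,9],[-0.015,0.03,0],0],
    [[0,0,18],[-0.03,0.06,0],0],
    [[0,0,27],[-0.045,0.09,0],0],
    [[0,0,36],[-0.06,0.12,0],0],
    [[0,0,45],[-0.07,0.15,0],0],
  ],
)

```text
t: 12.78
eef_pos: [586.1, 240.4, 134.5]
tcp_rot: [3.141, 0.0, 2.381]
ft_force: [-0.0, -0.2, -0.1]
opening: 0.498
grip_force: 0.0
```

```bash
python3 - <<'E'
from h import *
log((45,-.07,.15,0)); c=cmd(); print(c, go(609.5,295.8,120,1.596,c))
E
```

```text
[585.8071378798915, 239.41151953512258, 134.561, 2.3868849917653776] [45.31, [0.0214, 0.0573, 0.0146]]
```

Call:
move_arm(
  plan=[
    [[0,0,9],[0.005,0.015,0],0],
    [[0,0,18],[0.01,0.03,0],0],
    [[0,0,27],[0.015,0.045,0.005],0],
    [[0,0,36],[0.0214,0.0573,0.01],0],
    [[0,0,45.3],[0.0214,0.0573,0.015],0],
  ],
)

```text
t: 13.4
eef_pos: [609.4, 296.6, 119.1]
tcp_rot: [-3.142, -0.0, 1.592]
ft_force: [-0.2, -0.6, -0.0]
opening: 0.499
grip_force: 0.0
```

```bash
python3 - <<'E'
from h import *
log((45.3,.0214,.0573,.015)); c=cmd(); print(c)
T=eyes.read_camera("top");Sc=eyes.read_camera("scene")
print(readout.state()["eef_pos"])
q=(520.4,87.3,3.172)
def lfit(P,k,q,z0):  # light wood, use G channel
    p=dict(P); I=P["img"].astype(float); J=I.copy(); J[...,0]=100; J[...,1]=np.clip((I[...,1]-85)/50,0,1)*100; p["img"]=J
    return fit([p],boxes(k),*q,z0=z0,pad=4,r=(0,1))
print("L in T",[x if np.isscalar(x) else x.round(3) for x in lfit(T,'l',q,6)]); print("L in S",[x if np.isscalar(x) else x.round(3) for x in lfit(Sc,'l',q,6)])
print("j S",fit([Sc],boxes('j')[:2],607.5,295.3,1.59,pad=6,ignore=corners([(-24,24,-60,60,14,250)],609,295.5,1.59)))
print("tray T",fit_tray([T]))
cv2.imwrite("pics/s3.png",cv2.resize(Sc["img"][150:270,230:420],None,fx=4,fy=4,interpolation=2)[:,:,::-1])
E
```

```text
[609.4726801066938, 295.8135772202056, 119.561, 1.5962508406119462]
[609.05218519 295.85509125 118.863853  ]
L in T [array([522.26 ,  87.104,   3.168]), np.float64(195.57685982314493)]
L in S [array([522.03 ,  87.275,   3.148]), np.float64(272.05271833910035)]
j S (array([608.17620387, 294.55360724,   1.58653531]), np.float64(98.99202401265282))
tray T (array([5.53498460e+02, 8.27145456e+00, 3.08648547e-02]), np.float64(16.507640476516908))
```

View pics/s3.png

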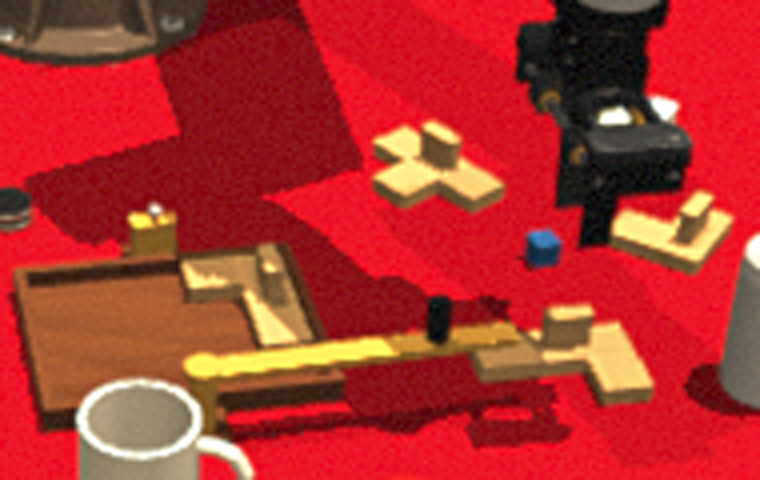

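Call:
move_arm(
  plan=[
    [[0,0,0],[0,0,0.025],0],
    [[0,0,0],[0,0,0.05],0],
    [[0,0,0],[0,0,0.075],0],
    [[0,0,0],[0,0,0.095],0],
    [[0,0,0],[0,0,0.0996],-0.4],
  ],
)

```text
t: 14.12
eef_pos: [609.0, 295.5, 18.8]
tcp_rot: [-3.14, 0.0, 1.598]
ft_force: [0.2, -0.2, -0.4]
opening: 0.444
grip_force: 0.0
```

Call:
move_arm(
  plan=[
    [[0,0,0],[0,0,0],-0.7],
    [[0,0,0],[0,0,0],-1],
    [[0,0,0],[0,0,0],-1],
    [[0,0,0],[0,0,0],-1],
    [[0,0,0],[0,0,0],-1],
  ],
)

```text
t: 14.75
eef_pos: [609.8, 295.9, 20.8]
tcp_rot: [3.14, -0.0, 1.596]
ft_force: [-1.1, -0.9, 5.6]
opening: 0.143
grip_force: 30.0
```

```bash
python3 - <<'E'
from h import *
log((0,0,0,.0996)); c=cmd(); t=target('j'); print(c,readout.state()["eef_pos"],t, go(585,295.5,50,c[3],c)); 
c2=c[:]; c2[2]=50; c2[0]=585; print(go(*t[:2],110,t[2],c2))
E
```

```text
[609.4726801066938, 295.8135772202056, 19.961000000000013, 1.5962508406119462] [609.80733376 295.91031908  20.78252549] (np.float64(494.6459453517705), np.float64(-23.62166918318264), np.float64(1.6013963267948965)) [-0.0, [0.0003, -0.0245, -0.03]]
[-0.29, [-0.317, -0.0985, -0.06]]
```

Call:
move_arm(
  plan=[
    [[0,0,0],[0,0,-0.028],-1],
    [[0,0,0],[0,-0.022,-0.03],-1],
    [[0,0,0],[-0.01,-0.045,-0.07],-1],
    [[0,0,0],[-0.06,-0.065,-0.105],-1],
    [[0,0,0],[-0.12,-0.08,-0.105],-1],
  ],
)

```text
t: 15.38
eef_pos: [532.7, 174.2, 127.2]
tcp_rot: [3.137, -0.001, 1.598]
ft_force: [0.2, -0.5, -1.7]
opening: 0.15
grip_force: 30.0
```

```bash
sed -i 's/^TR=.*/TR=[552.0,8.3,.031]/' h.py; python3 - <<'E'
from h import *
log((0,-.12,-.08,-.105)); c=cmd(); t=target('j'); print(c,readout.state()["eef_pos"],t, go(*t[:2],72,t[2],c),readout.state()["opening"]) 
E
```

```text
[532.5528078109949, 173.81630984911504, 124.96100000000001, 1.5962508406119462] [532.68111859 174.22018593 127.17501782] (np.float64(492.95867874342855), np.float64(-23.545288258678518), np.float64(1.6017963267948965)) [-0.32, [-0.1963, -0.0446, 0.053]] 0.14951736151525533
```

Call:
move_arm(
  plan=[
    [[0,0,-0.1],[-0.05,-0.011,0],-1],
    [[0,0,-0.2],[-0.1,-0.022,0],-1],
    [[0,0,-0.3],[-0.15,-0.033,0],-1],
    [[0,0,-0.3],[-0.185,-0.043,0.005],-1],
    [[0,0,-0.3],[-0.1963,-0.0446,0.02],-1],
  ],
)

```text
t: 16.0
eef_pos: [492.8, -24.7, 105.3]
tcp_rot: [3.14, 0.0, 1.599]
ft_force: [0.4, -0.1, -1.6]
opening: 0.147
grip_force: 30.0
```

Call:
move_arm(
  plan=[
    [[0,0,0],[0,0,0.02],-1],
    [[0,0,0],[0,0,0.04],-1],
    [[0,0,0],[0,0,0.055],-1],
    [[0,0,0],[0,0,0.06],-1],
    [[0,0,0],[0,0,0.06],-1],
  ],
)

```text
t: 16.62
eef_pos: [493.1, -22.8, 44.9]
tcp_rot: [-3.141, -0.0, 1.601]
ft_force: [0.5, -0.0, -1.7]
opening: 0.147
grip_force: 30.0
```

Call:
move_arm(
  plan=[
    [[0,0,0],[0,0,0.005],-1],
    [[0,0,0],[0,0,0.01],-1],
    [[0,0,0],[0,0,0.014],-1],
    [[0,0,0],[0,0,0.018],-1],
    [[0,0,0],[0,0,0.0183],-1],
  ],
)

```text
t: 17.25
eef_pos: [493.0, -22.8, 26.5]
tcp_rot: [3.142, -0.0, 1.601]
ft_force: [-1.1, 0.7, 5.2]
opening: 0.147
grip_force: 30.0
```

```bash
python3 - <<'E'
from h import *
log((-.3,-.1963,-.0446,.02),(0,0,0,.06),(0,0,0,.0183)); print(cmd())
for i in range(2):
    Sc=eyes.read_camera("scene"); s=readout.state(); print(s["eef_pos"],s["tcp_rot"],s["ft_force"],s["moment"],s["opening"])
E
```

```text
[492.9634374108502, -23.555247755622332, 26.661000000000012, 1.601486828367929]
[492.98360878 -22.82081544  26.5450368 ] [-3.14152476e+00 -8.77695463e-05  1.60132386e+00] [-0.77277975 -0.21112859 -0.25340379] [-0.10186021  0.15299816 -0.04356152] 0.1481782206988846
[493.00072596 -22.83946069  26.55482252] [-3.14157343e+00 -7.99787497e-05  1.60129483e+00] [-0.36958416  0.59618564 -0.02593134] [-0.13158955  0.11435311  0.02408446] 0.14224239400366862
```

Call:
move_arm(
  plan=[
    [[0,0,0],[0,0,0],-0.4],
    [[0,0,0],[0,0,0],-0.4],
    [[0,0,0],[0,0,-0.02],-0.4],
    [[0,0,0],[0,0,-0.06],-0.3],
    [[0,0,0],[0,0,-0.11],0],
  ],
)

```text
t: 17.98
eef_pos: [492.6, -22.8, 137.3]
tcp_rot: [-3.14, -0.0, 1.601]
ft_force: [-0.1, 0.4, 0.9]
opening: 0.407
grip_force: 0.0
```

```bash
python3 - <<'E'
from h import *
log((0,0,0,-.11)); c=cmd(); print(c, readout.state()["eef_pos"], go(347.3,266.8,120,.543,c))
E
```

```text
[492.9634374108502, -23.555247755622332, 136.661, 1.601486828367929] [492.56654374 -22.77794403 137.28665558] [60.65, [0.2947, -0.1367, 0.0167]]
```

Call:
move_arm(
  plan=[
    [[0,0,10],[0.05,-0.023,0],0],
    [[0,0,20],[0.1,-0.046,0],0],
    [[0,0,30],[0.15,-0.069,0],0],
    [[0,0,40],[0.2,-0.092,0],0],
    [[0,0,50],[0.25,-0.115,0],0],
  ],
)

```text
t: 18.6
eef_pos: [375.5, 214.8, 136.8]
tcp_rot: [3.141, -0.001, 0.769]
ft_force: [0.7, 0.5, 0.1]
opening: 0.502
grip_force: 0.0
```

```bash
python3 - <<'E'
from h import *
log((0,.00075,0,0),(50,.25,-.115,0)); c=cmd(); 
T=eyes.read_camera("top");Sc=eyes.read_camera("scene");s=readout.state(); print(c,s["eef_pos"],s["tcp_rot"][2])
print("t S",fit([Sc],boxes('t'),345,265.3,3.685))
print(go(347.3,266.8,120,.543,c))
E
```

```text
[370.32315757609626, 223.54781629266753, 136.661, 0.7288222023707643] [374.21428818 216.36812626 136.72853272] 0.7728479786642952
t S (array([345.82129433, 264.82741202,   3.68937041]), np.float64(50.993082484018196))
[10.65, [0.0116, -0.0476, 0.0167]]
```

```bash
python3 - <<'E'
from h import *
for i in range(4): eyes.read_camera("scene")
s=readout.state(); print(s["t"],s["eef_pos"],s["tcp_rot"][2],go(347.3,266.8,60,.543))
E
```

```text
18.9 [376.66807129 212.92968138 136.63224233] 0.7761863906580531 [13.36, [0.0168, -0.059, 0.0766]]
```

Call:
move_arm(
  plan=[
    [[0,0,5],[0.005,-0.02,0.02],0],
    [[0,0,10],[0.01,-0.04,0.04],0],
    [[0,0,13.4],[0.0168,-0.059,0.06],0],
    [[0,0,13.4],[0.0168,-0.059,0.0766],0],
    [[0,0,13.4],[0.0168,-0.059,0.0766],0],
  ],
)

```text
t: 19.52
eef_pos: [347.3, 266.4, 59.3]
tcp_rot: [-3.142, 0.002, 0.54]
ft_force: [-1.2, -0.3, -1.0]
opening: 0.499
grip_force: 0.0
```

```bash
python3 - <<'E'
from h import *
for i in range(6):
    p=eyes.read_camera("scene");s=readout.state(); print(s["eef_pos"],s["tcp_rot"][2])
print(go(347.1,266.7,21,.543))
cv2.imwrite("pics/s4.png",cv2.resize(p["img"][130:250,270:430],None,fx=4,fy=4,interpolation=2)[:,:,::-1])
E
```

```text
[347.52087847 266.56713165  59.90170352] 0.5402292695264606
[347.66789534 266.75330137  60.31318328] 0.5401615332518619
[347.71814447 266.9243221   60.54323726] 0.5401275430220145
[347.67821907 267.05416517  60.65167804] 0.5402681614240343
[347.5855547  267.14772453  60.64314266] 0.5404081439006985
[347.47917459 267.23300181  60.61082655] 0.5405163727442879
[-0.14, [-0.0006, 0.0003, 0.0396]]
```

View pics/s4.png

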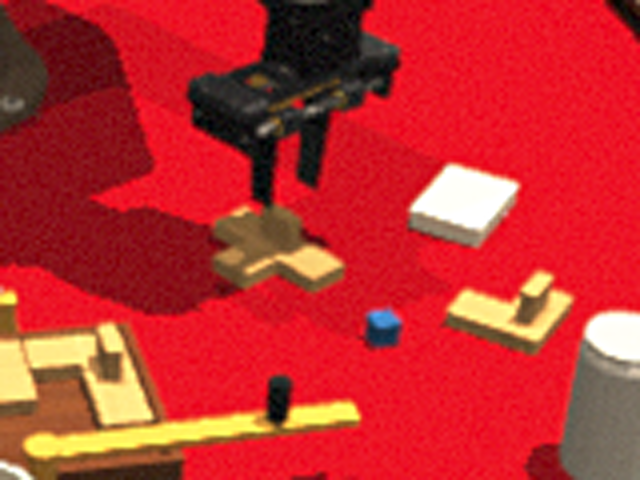

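Call:
move_arm(
  plan=[
    [[0,0,0],[-0.0005,0.0003,0.015],0],
    [[0,0,0],[-0.0005,0.0003,0.03],0],
    [[0,0,0],[-0.0005,0.0003,0.039],0],
    [[0,0,0],[-0.0005,0.0003,0.039],-0.4],
    [[0,0,0],[-0.0005,0.0003,0.039],-0.7],
  ],
)

```text
t: 20.45
eef_pos: [346.9, 267.0, 21.4]
tcp_rot: [-3.142, -0.001, 0.541]
ft_force: [0.1, 0.3, -0.5]
opening: 0.341
grip_force: 0.0
```

Call:
move_arm(
  plan=[
    [[0,0,0],[0,0,0],-1],
    [[0,0,0],[0,0,0],-1],
    [[0,0,0],[0,0,0],-1],
    [[0,0,0],[0,0,0],-1],
    [[0,0,0],[0,0,0],-1],
  ],
)

```text
t: 21.08
eef_pos: [346.9, 267.0, 21.3]
tcp_rot: [-3.142, -0.001, 0.541]
ft_force: [-0.3, -1.2, 5.6]
opening: 0.147
grip_force: 30.0
```

```bash
python3 - <<'E'
from h import *
s=readout.state(); print(s["eef_pos"],s["tcp_rot"],s["opening"]*95,target('t')); t=target('t'); print(go(*t[:2],120,t[2]-np.pi))
E
```

```text
[346.87390646 266.95948582  21.3288717 ] [-3.14156781e+00 -6.64488001e-04  5.41053088e-01] 14.002841900106876 (np.float64(570.7505893667), np.float64(48.90068224059044), np.float64(3.1725926535897933))
[29.22, [0.0796, 0.3022, -0.0987]]
```

Call:
move_arm(
  plan=[
    [[0,0,0],[0,0,-0.03],-1],
    [[0,0,3],[0.01,0.03,-0.07],-1],
    [[0,0,7],[0.02,0.07,-0.1],-1],
    [[0,0,12],[0.03,0.11,-0.1],-1],
    [[0,0,16],[0.04,0.15,-0.1],-1],
  ],
)

```text
t: 21.7
eef_pos: [459.1, 157.9, 121.5]
tcp_rot: [-3.142, -0.001, 0.259]
ft_force: [-0.2, 0.2, -1.7]
opening: 0.145
grip_force: 30.0
```

```bash
python3 - <<'E'
from h import *
for i in range(4): eyes.read_camera("scene")
s=readout.state(); print(s["eef_pos"],s["tcp_rot"],s["opening"]*95); t=target('t'); print(go(*t[:2],100,t[2]-np.pi))
E
```

```text
[458.07643571 158.46517267 120.74910231] [-3.14135816e+00  8.04710044e-04  2.60751274e-01] 13.627233255423404
[13.16, [0.0806, 0.1349, 0.0207]]
```

Call:
move_arm(
  plan=[
    [[0,0,4],[0.02,0.034,0],-1],
    [[0,0,8],[0.04,0.067,0],-1],
    [[0,0,13.2],[0.06,0.1,0],-1],
    [[0,0,13.2],[0.0806,0.135,0.01],-1],
    [[0,0,13.2],[0.0806,0.135,0.0207],-1],
  ],
)

```text
t: 22.52
eef_pos: [571.8, 48.8, 99.7]
tcp_rot: [-3.142, -0.0, 0.031]
ft_force: [-0.1, -0.1, -1.0]
opening: 0.143
grip_force: 30.0
```

Call:
move_arm(
  plan=[
    [[0,0,0],[0,0,0.015],-1],
    [[0,0,0],[0,0,0.03],-1],
    [[0,0,0],[0,0,0.04],-1],
    [[0,0,0],[0,0,0.04],-1],
    [[0,0,0],[0,0,0.04],-1],
  ],
)

```text
t: 23.15
eef_pos: [571.2, 49.5, 60.6]
tcp_rot: [-3.142, -0.0, 0.032]
ft_force: [0.4, -0.3, -1.3]
opening: 0.146
grip_force: 30.0
```

```bash
python3 - <<'E'
from h import *
for i in range(4): eyes.read_camera("scene")
s=readout.state(); print(s["eef_pos"],s["tcp_rot"],s["opening"]*95); t=target('t'); print(go(*t[:2],27.2,t[2]-np.pi))
E
```

```text
[571.24549001  49.36649801  60.74600784] [-3.14150987e+00 -7.99374457e-04  3.13105981e-02] 13.310344163738563
[0.02, [-0.0005, 0.0005, 0.0335]]
```

Call:
move_arm(
  plan=[
    [[0,0,0],[-0.0005,0.0005,0.007],-1],
    [[0,0,0],[-0.0005,0.0005,0.015],-1],
    [[0,0,0],[-0.0005,0.0005,0.022],-1],
    [[0,0,0],[-0.0005,0.0005,0.029],-1],
    [[0,0,0],[-0.0005,0.0005,0.0335],-1],
  ],
)

```text
t: 23.98
eef_pos: [570.7, 48.9, 27.0]
tcp_rot: [-3.142, -0.0, 0.031]
ft_force: [-8.0, 0.3, 39.7]
opening: 0.147
grip_force: 30.0
```

```bash
python3 - <<'E'
from h import *
for i in range(2): eyes.read_camera("scene")
s=readout.state(); print(s["eef_pos"],s["tcp_rot"],s["opening"]*95,s["ft_force"],s["moment"])
E
```

```text
[570.71417723  48.85988629  26.98924518] [-3.14154204e+00 -4.13395367e-04  3.14259746e-02] 13.675426726290029 [-0.36381303 -0.20786677  2.15396723] [-0.06443334  0.28328333 -0.00275813]
```

Call:
move_arm(
  plan=[
    [[0,0,0],[0,0,0],-0.4],
    [[0,0,0],[0,0,0],-0.4],
    [[0,0,0],[0,0,-0.02],-0.4],
    [[0,0,0],[0,0,-0.06],-0.3],
    [[0,0,0],[0,0,-0.11],0],
  ],
)

```text
t: 24.7
eef_pos: [570.1, 48.8, 137.3]
tcp_rot: [-3.141, 0.002, 0.031]
ft_force: [0.6, -0.1, 0.2]
opening: 0.404
grip_force: 0.0
```

```bash
python3 - <<'E'
from h import *
p=eyes.read_camera("scene");s=readout.state(); print(s["eef_pos"])
cv2.imwrite("pics/s5.png",cv2.resize(p["img"][165:270,225:350],None,fx=5,fy=5,interpolation=2)[:,:,::-1])
E
```

```text
[572.64393255  48.87101703 143.91596586]
```

View pics/s5.png

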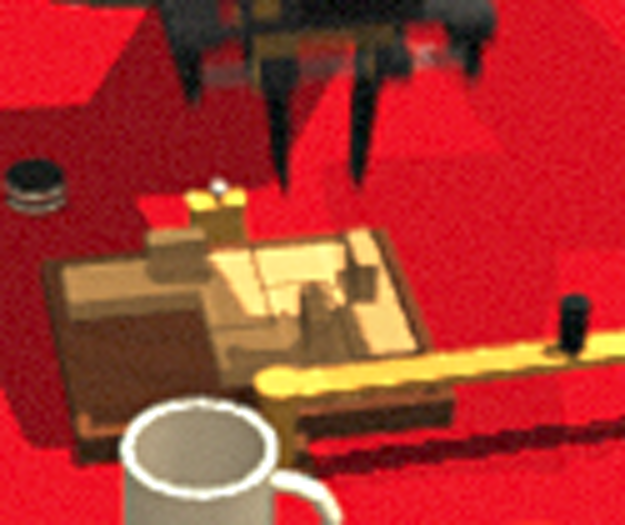

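```bash
python3 - <<'E'
from h import *
c=[571,48.9,137,.031]; P=np.array([[541,180,137,.031+.79],[510,312,137,.031+1.58],[480,443,120,2.404]])
for p in P:
    print(go(*p[:3],p[3],c)); c=list(p)
E
```

```text
[-45.26, [-0.0259, -0.132, -0.0]]
[-45.26, [0.0755, -0.1126, -0.0]]
[-45.44, [0.1321, -0.0247, 0.017]]
```

Call:
move_arm(
  plan=[
    [[0,0,-9],[-0.005,-0.026,0],0],
    [[0,0,-18],[-0.01,-0.053,0],0],
    [[0,0,-27],[-0.016,-0.079,0],0],
    [[0,0,-36],[-0.021,-0.106,0],0],
    [[0,0,-45.3],[-0.026,-0.132,0],0],
  ],
)

```text
t: 25.38
eef_pos: [540.2, 180.8, 136.6]
tcp_rot: [3.142, -0.0, 0.827]
ft_force: [0.8, -0.1, -0.3]
opening: 0.5
grip_force: 0.0
```

Call:
move_arm(
  plan=[
    [[0,0,-9],[0.015,-0.023,0],0],
    [[0,0,-18],[0.03,-0.045,0],0],
    [[0,0,-27],[0.045,-0.068,0],0],
    [[0,0,-36],[0.06,-0.09,0],0],
    [[0,0,-45.3],[0.0755,-0.1126,0],0],
  ],
)

```text
t: 26.0
eef_pos: [509.1, 312.8, 136.6]
tcp_rot: [3.141, -0.0, 1.618]
ft_force: [0.8, -0.2, 0.3]
opening: 0.497
grip_force: 0.0
```

Call:
move_arm(
  plan=[
    [[0,0,-9],[0.026,-0.005,0],0],
    [[0,0,-18],[0.053,-0.01,0],0],
    [[0,0,-27],[0.079,-0.015,0.006],0],
    [[0,0,-36],[0.106,-0.02,0.012],0],
    [[0,0,-45.4],[0.132,-0.0247,0.017],0],
  ],
)

```text
t: 26.62
eef_pos: [478.9, 443.6, 119.3]
tcp_rot: [-3.142, -0.0, 2.41]
ft_force: [0.3, -0.0, 0.3]
opening: 0.503
grip_force: 0.0
```

```bash
cat >> h.py <<'E'
def settle(n=6):
    for i in range(n): p=eyes.read_camera("scene")
    s=readout.state(); print(round(s["t"],2),s["eef_pos"].round(2),s["tcp_rot"].round(4),round(s["opening"]*95,1),s["ft_force"].round(1)); return p
E
python3 - <<'E'
from h import *
Sc=settle(); T=eyes.read_camera("top")
print("v S",fit([Sc],boxes('v'),477.6,441.2,2.4,pad=5)); print(go(480,442.8,60,2.404))
for k,q in dict(i=(608,-294.8,.793)).items():
    print(k,fit([T],boxes(k),*q), fit([Sc],boxes(k),*q))
cv2.imwrite("pics/t6.png",cv2.resize(T["img"][150:255,215:345],None,fx=5,fy=5,interpolation=2)[:,:,::-1])
E
```

```text
26.93 [479.39 442.07 119.91] [3.1416e+00 1.0000e-04 2.4024e+00] 47.3 [ 0.3  0.4 -0. ]
v S (array([479.16959236, 440.31624124,   2.40677871]), np.float64(52.74876034319308))
[-0.08, [0.0002, 0.0009, 0.06]]
i (array([ 608.15159883, -294.62563132,    0.78691138]), np.float64(11.721958158968896)) (array([ 604.61082669, -295.20857557,    0.79368275]), np.float64(7.198555456707494))
```

View pics/t6.png

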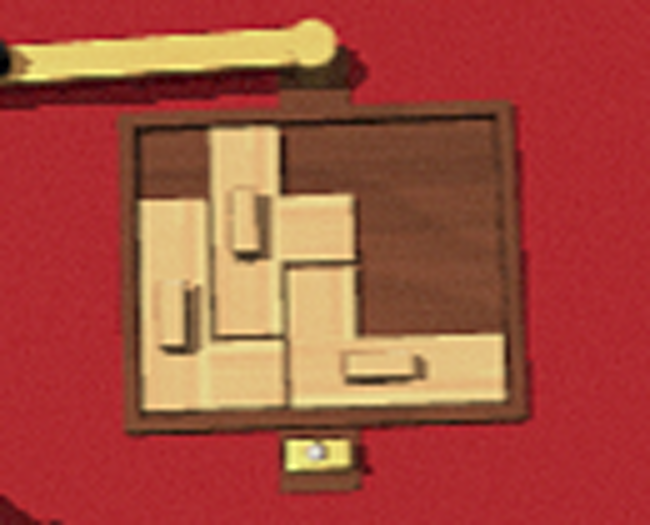

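```bash
cat >> h.py <<'E'
def lfit(P,k,q,z0=6,pad=3):
    p=dict(P); I=P["img"].astype(float); J=I.copy(); J[...,0]=100; J[...,1]=np.clip((I[...,1]-95)/50,0,1)*100; p["img"]=J
    return fit([p],boxes(k)[:-1],*q,z0=z0,pad=pad,r=(0,1))
def totray(q,tr): 
    d=np.array(q[:2])-tr[:2]; c,s=np.cos(tr[2]),np.sin(tr[2]); return np.array([c*d[0]+s*d[1],-s*d[0]+c*d[1],np.degrees(q[2]-tr[2])])
E
python3 - <<'E'
from h import *
T=eyes.read_camera("top"); tr,f=fit_tray([T]); print(tr.round(4),f)
# gradient profiles along tray x at several y for edges (G channel), z=20
g=T["img"][...,1].astype(np.float32)
def prof(y,x0,x1,ax):
    t=np.arange(x0,x1,.5); L=np.c_[t,np.full_like(t,y),np.full_like(t,20)] if ax==0 else np.c_[np.full_like(t,y),t,np.full_like(t,20)]
    c,s=np.cos(tr[2]),np.sin(tr[2]); W=np.c_[tr[0]+c*L[:,0]-s*L[:,1],tr[1]+s*L[:,0]+c*L[:,1],L[:,2]]
    uv=proj(T,W).astype(np.float32); v=cv2.remap(cv2.GaussianBlur(g,(0,0),.6),uv[None,:,0],uv[None,:,1],1)[0]
    d=np.gradient(v); e=[i for i in range(2,len(d)-2) if abs(d[i])>2.2 and abs(d[i])==abs(d[i-2:i+3]).max()]
    print(("x@y" if ax==0 else "y@x"),y,[(float(t[i]),int(d[i]*10)) for i in e])
prof(52,-95,95,0);prof(28,-95,95,0);prof(90,-95,95,0);prof(0,-95,95,0);prof(-80,-95,95,0)
prof(60,-115,115,1);prof(-20,-115,115,1);prof(-72,-115,115,1)
E
```

```text
[5.53755e+02 8.25080e+00 3.13000e-02] 17.990326279913695
x@y 52 [(-90.5, 41), (-90.0, 41), (-88.0, 28), (-80.5, 112), (-79.0, 112), (-50.0, 25), (-44.0, -88), (-41.5, -106), (-39.0, 129), (-37.5, 120), (-35.5, 31), (73.5, -29), (77.5, -136), (80.0, -90), (89.5, -35)]
x@y 28 [(-88.5, 38), (-81.5, 73), (-79.0, 115), (-77.5, 123), (-48.5, 26), (-42.5, -137), (-42.0, -137), (-40.0, 97), (-38.5, 96), (-36.5, 75), (-36.0, 75), (3.5, -84), (6.5, -24), (35.5, 38), (38.5, 95), (40.0, 94), (75.5, -99), (78.0, -139), (79.5, -136), (87.0, -26), (87.5, -26), (88.0, -26)]
x@y 90 [(-90.0, 44), (-82.0, 43), (-81.5, 43), (-79.0, 158), (-49.0, -33), (-45.5, -39), (-43.5, 48), (35.0, -46), (38.0, -171), (42.0, -29), (75.0, -35), (80.5, 49), (82.0, 49), (89.0, -29), (89.5, -29), (90.5, -29)]
x@y 0 [(-92.0, -29), (-90.5, 35), (-90.0, 35), (-78.5, 148), (-73.5, -30), (-7.5, -25), (-3.5, -104), (1.5, 146), (31.5, 23), (33.0, 24), (38.5, -181), (41.5, -35), (75.5, -34), (78.0, -29), (80.5, 53)]
x@y -80 [(-90.5, 54), (-89.0, 54), (-79.5, 134), (-73.0, -25), (-46.5, -27), (-42.5, -180), (75.0, -23), (78.5, -40), (81.0, 52), (89.0, -37), (90.5, -41)]
y@x 60 [(-109.0, 43), (15.0, -31), (20.0, 167), (21.5, 167), (24.0, 103), (28.5, -23), (59.5, -121), (63.0, -36), (96.0, -23), (98.0, -26), (100.5, 26), (103.0, 26), (104.5, 26), (109.0, -29), (110.5, -29)]
y@x -20 [(-108.5, 38), (-18.0, 137), (-17.5, 137), (-15.0, 69), (18.0, -79), (23.5, 88), (29.0, -22), (57.5, -63), (59.0, -64), (62.0, 80), (67.5, -79), (70.0, -37), (70.5, -37), (75.5, 113), (78.5, 78), (89.5, -27), (99.0, -134), (100.5, -144), (110.0, -26), (111.5, -27)]
y@x -72 [(-110.0, 45), (-106.0, 22), (-99.0, 128), (-98.5, 128), (-95.0, 75), (16.5, -68), (22.0, 65), (68.0, -22), (98.5, -99), (101.0, -81), (101.5, -81), (109.0, -29)]
```

```bash
python3 - <<'E'
from h import *
T=eyes.read_camera("top"); Sc=eyes.read_camera("scene")
vp=lambda u,v,z: unproj(T,(60+u/2.1,60+v/2.1),z).round(0)
for z in (0,20,40): print(z,vp(52,340,z),vp(58,200,z))
cv2.imwrite("pics/b7.png",np.hstack([cv2.resize(T["img"][120:250,0:140],(420,390),interpolation=2),cv2.resize(Sc["img"][130:260,380:505],(375,390),interpolation=2)])[:,:,::-1])
settle(1)
E
```

```text
0 [503. 549.   0.] [696. 554.   0.]
20 [500. 540.  20.] [690. 545.  20.]
40 [497. 531.  40.] [683. 536.  40.]
27.18 [479.48 442.27 120.06] [3.1413 0.     2.4037] 47.2 [-0.  -0.4  0.7]
```

View pics/b7.png

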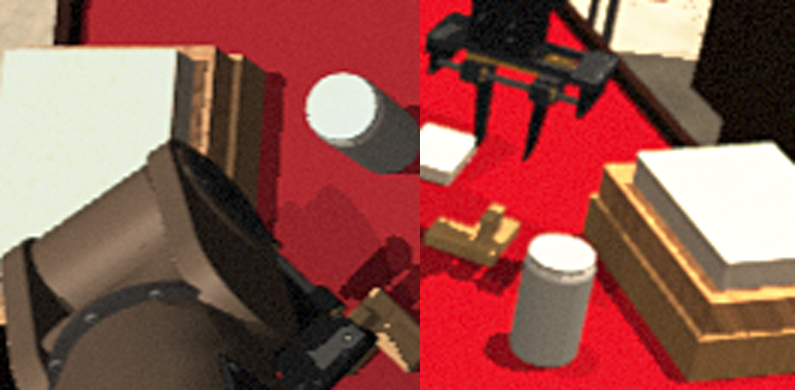

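Call:
move_arm(
  plan=[
    [[0,0,0],[0,0.0005,0.025],0],
    [[0,0,0],[0,0.0005,0.05],0],
    [[0,0,0],[0,0.0005,0.075],0],
    [[0,0,0],[0,0.0005,0.092],0],
    [[0,0,0],[0,0.0005,0.0985],-0.3],
  ],
)

```text
t: 27.8
eef_pos: [479.4, 442.9, 20.6]
tcp_rot: [-3.141, -0.0, 2.405]
ft_force: [0.1, -0.8, 0.3]
opening: 0.443
grip_force: 0.0
```

Call:
move_arm(
  plan=[
    [[0,0,0],[0,0,0],-0.7],
    [[0,0,0],[0,0,0],-1],
    [[0,0,0],[0,0,0],-1],
    [[0,0,0],[0,0,0],-1],
    [[0,0,0],[0,0,0],-1],
  ],
)

```text
t: 28.42
eef_pos: [479.8, 443.3, 22.1]
tcp_rot: [3.14, 0.0, 2.405]
ft_force: [-1.3, -0.5, 6.6]
opening: 0.146
grip_force: 30.0
```

```bash
sed -i 's/^TR=.*/TR=[552.6,8.3,.031]/' h.py; python3 - <<'E'
from h import *
settle(2); s=readout.state(); t=target('v'); c=[*s["eef_pos"],s["tcp_rot"][2]]; print(t)
for p in ([500,330,120,2.13],[540,200,120,1.85],[t[0]+.2,t[1],100,t[2]]): print(go(*p,c)); c=p
E
```

```text
28.52 [479.75 443.36  22.07] [3.1405e+00 2.0000e-04 2.4050e+00] 13.9 [-1.1 -1.   5.6]
(np.float64(613.3150531504543), np.float64(-13.828766819177169), np.float64(1.6017963267948965))
[15.76, [-0.0911, -0.0704, -0.0979]]
[16.04, [-0.1314, -0.0351, 0.0]]
[14.22, [-0.2258, 0.0117, 0.02]]
```

Call:
move_arm(
  plan=[
    [[0,0,0],[0,0,-0.04],-1],
    [[0,0,3],[-0.015,-0.01,-0.08],-1],
    [[0,0,7],[-0.035,-0.025,-0.108],-1],
    [[0,0,11],[-0.06,-0.045,-0.108],-1],
    [[0,0,15.8],[-0.091,-0.07,-0.108],-1],
  ],
)

```text
t: 29.15
eef_pos: [499.8, 329.5, 129.7]
tcp_rot: [3.141, -0.0, 2.128]
ft_force: [0.2, 0.3, -1.5]
opening: 0.144
grip_force: 30.0
```

Call:
move_arm(
  plan=[
    [[0,0,3],[-0.026,-0.007,0],-1],
    [[0,0,6],[-0.053,-0.014,0],-1],
    [[0,0,9],[-0.079,-0.021,0],-1],
    [[0,0,12],[-0.105,-0.028,0],-1],
    [[0,0,16],[-0.131,-0.035,0],-1],
  ],
)

```text
t: 29.78
eef_pos: [539.7, 199.6, 129.3]
tcp_rot: [3.142, -0.0, 1.848]
ft_force: [0.9, 0.2, -0.9]
opening: 0.145
grip_force: 30.0
```

```bash
python3 - <<'E'
from h import *
settle(4);print(go(613.5,-13.5,100,1.6018))
E
```

```text
29.98 [539.57 200.42 129.32] [-3.1415e+00 -2.0000e-04  1.8501e+00] 13.6 [ 0.1  0.  -0.6]
[14.23, [-0.226, 0.0121, 0.0293]]
```

Call:
move_arm(
  plan=[
    [[0,0,4],[-0.045,0.003,0],-1],
    [[0,0,8],[-0.09,0.006,0],-1],
    [[0,0,12],[-0.135,0.008,0],-1],
    [[0,0,14.2],[-0.18,0.01,0],-1],
    [[0,0,14.2],[-0.226,0.0121,0.01],-1],
  ],
)

```text
t: 30.6
eef_pos: [614.3, -13.6, 119.8]
tcp_rot: [3.14, -0.0, 1.604]
ft_force: [0.8, 0.5, -0.5]
opening: 0.142
grip_force: 30.0
```

Call:
move_arm(
  plan=[
    [[0,0,0],[0,0,0.01],-1],
    [[0,0,0],[0,0,0.03],-1],
    [[0,0,0],[0,0,0.05],-1],
    [[0,0,0],[0,0,0.06],-1],
    [[0,0,0],[0,0,0.06],-1],
  ],
)

```text
t: 31.22
eef_pos: [613.2, -12.3, 58.9]
tcp_rot: [-3.14, -0.0, 1.604]
ft_force: [1.4, -0.1, 0.6]
opening: 0.146
grip_force: 30.0
```

```bash
python3 - <<'E'
from h import *
settle(5);print(go(613.5,-13.5,28.2,1.6018))
E
```

```text
31.48 [613.82 -13.3   60.01] [3.1405e+00 1.0000e-04 1.6024e+00] 13.8 [-0.6 -0.4 -0.5]
[0.03, [-0.0002, -0.0003, 0.0318]]
```

Call:
move_arm(
  plan=[
    [[0,0,0],[-0.0002,-0.0003,0.008],-1],
    [[0,0,0],[-0.0002,-0.0003,0.014],-1],
    [[0,0,0],[-0.0002,-0.0003,0.018],-1],
    [[0,0,0],[-0.0002,-0.0003,0.021],-1],
    [[0,0,0],[-0.0002,-0.0003,0.023],-1],
  ],
)

```text
t: 32.1
eef_pos: [613.2, -13.6, 36.1]
tcp_rot: [-3.142, -0.0, 1.602]
ft_force: [-0.7, -1.0, 0.7]
opening: 0.147
grip_force: 30.0
```

Call:
move_arm(
  plan=[
    [[0,0,0],[0,0,0.002],-1],
    [[0,0,0],[0,0,0.004],-1],
    [[0,0,0],[0,0,0.006],-1],
    [[0,0,0],[0,0,0.0075],-1],
    [[0,0,0],[0,0,0.0088],-1],
  ],
)

```text
t: 32.72
eef_pos: [613.2, -13.6, 28.1]
tcp_rot: [3.141, -0.0, 1.602]
ft_force: [-4.7, 0.6, 16.2]
opening: 0.145
grip_force: 30.0
```

```bash
python3 - <<'E'
from h import *
settle(2)
E
```

```text
32.83 [613.24 -13.6   28.08] [ 3.1413 -0.      1.6022] 13.9 [-2.7 -0.1  6.8]
```

Call:
move_arm(
  plan=[
    [[0,0,0],[0,0,0],-0.4],
    [[0,0,0],[0,0,0],-0.4],
    [[0,0,0],[0,0,-0.02],-0.4],
    [[0,0,0],[0,0,-0.06],-0.3],
    [[0,0,0],[0,0,-0.1],0],
  ],
)

```text
t: 33.45
eef_pos: [613.1, -13.6, 128.3]
tcp_rot: [-3.141, -0.0, 1.602]
ft_force: [-0.5, 0.1, 0.4]
opening: 0.409
grip_force: 0.0
```

```bash
python3 - <<'E'
from h import *
settle(1); print(go(606.6,-294.8,120,.791))
E
```

```text
33.5 [615.07 -13.77 133.67] [3.1353e+00 9.0000e-04 1.6023e+00] 41.9 [2.1 0.5 4.2]
[46.48, [-0.2806, -0.0173, 0.0137]]
```

Call:
move_arm(
  plan=[
    [[0,0,9],[-0.056,-0.003,0],0],
    [[0,0,18],[-0.112,-0.006,0],0],
    [[0,0,27],[-0.168,-0.009,0],0],
    [[0,0,36],[-0.224,-0.012,0],0],
    [[0,0,46.5],[-0.2806,-0.0153,0.01],0],
  ],
)

```text
t: 34.12
eef_pos: [606.9, -296.5, 117.8]
tcp_rot: [3.14, -0.0, 0.785]
ft_force: [-0.8, -0.1, 0.7]
opening: 0.503
grip_force: 0.0
```

```bash
python3 - <<'E'
from h import *
Sc=settle(6); T=eyes.read_camera("top"); 
print("i S",fit([Sc],boxes('i'),604.6,-295.2,.793,pad=4))
print(go(606.6,-294.8,22,.791))
cv2.imwrite("pics/t8.png",cv2.resize(T["img"][140:260,210:430],None,fx=3.6,fy=3.6,interpolation=2)[:,:,::-1])
E
```

```text
34.42 [ 606.79 -293.59  117.42] [-3.1411e+00 -1.0000e-04  7.9230e-01] 47.4 [0.1 0.4 1. ]
i S (array([ 652.03332642, -309.48616724,    0.81148783]), np.float64(3.2752124082784744))
[0.1, [-0.0013, 0.0008, 0.0956]]
```

View pics/t8.png

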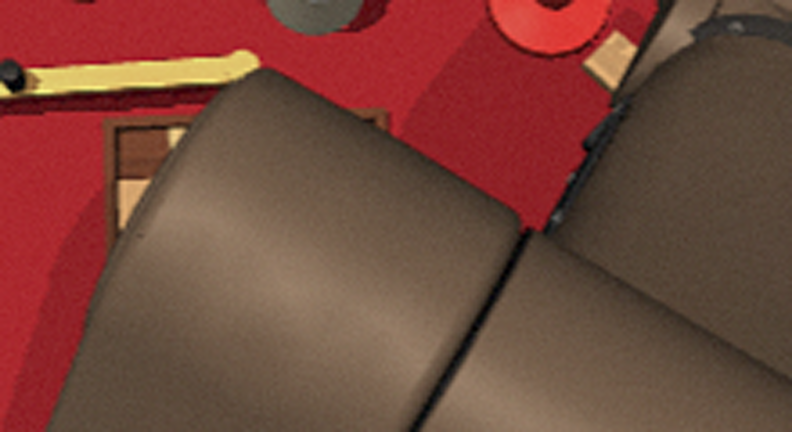

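```bash
python3 - <<'E'
from h import *
T=eyes.read_camera("top"); Sc=eyes.read_camera("scene")
for P in (T,Sc):
    for d in eyes.cut_out(P,"striker")[:1]: print("striker",d["score"],d["uv"],unproj(P,d["uv"],20))
print("i S",fit([Sc],boxes('i'),652,-309.5,.811,pad=6))
settle(1); print(go(654.2,-309.1,100,.805), go(654.2,-309.1,22,.805))
cv2.imwrite("pics/s9.png",cv2.resize(Sc["img"][170:300,130:290],None,fx=4,fy=4,interpolation=2)[:,:,::-1])
E
```

```text
striker 0.69 [360.3, 140.4] [ 729.52845115 -221.76374827   20.        ]
striker 0.93 [192.8, 280.7] [ 747.00258027 -235.06291662   20.        ]
i S (array([ 651.93215065, -309.90134108,    0.79947445]), np.float64(12.520003728522347))
34.73 [ 607.06 -293.78  117.81] [ 3.1412e+00 -1.0000e-04  7.9200e-01] 47.5 [-0.4  0.4 -1.1]
[-0.75, [0.0222, 0.0443, 0.0178]] [-0.75, [0.0222, 0.0443, 0.0958]]
```

View pics/s9.png

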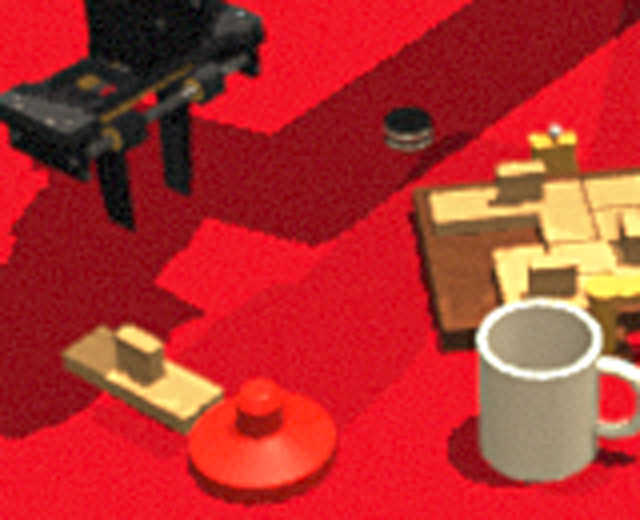

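Call:
move_arm(
  plan=[
    [[0,0,-0.5],[0.0222,0.0443,0],0],
    [[0,0,-0.5],[0.0222,0.0443,0.02],0],
    [[0,0,-0.5],[0.0222,0.0443,0.04],0],
    [[0,0,-0.5],[0.0222,0.0443,0.058],0],
    [[0,0,-0.5],[0.0222,0.0443,0.058],0],
  ],
)

```text
t: 35.35
eef_pos: [652.7, -309.4, 57.6]
tcp_rot: [-3.138, 0.001, 0.799]
ft_force: [-0.1, 0.5, 0.5]
opening: 0.498
grip_force: 0.0
```

```bash
python3 - <<'E'
from h import *
Sc=settle(5); 
m=eyes.cut_out(Sc,"striker")[0]["mask"]; M=cv2.dilate(m.astype(np.uint8),np.ones((5,5)))
pts=np.argwhere(M); 
# mask the striker and gripper as a convex image polygon, plate+fin fit
import h
def fitm(z=0):
    bs=boxes('i'); roi=(135,240,195,290); sl=np.s_[240:290,135:195]; w=1.-M[sl]
    for c in corners([(-14,14,-50,50,48,250)],654,-309,.8): 
        pass
    a=soft(Sc,.25,.55)[sl]
    f=lambda q:(w*(render(Sc,corners(bs,q[0],q[1],q[2]/50),roi)-a)**2).sum()
    q=np.array([652,-309.6,40.]); o=minimize(f,q,method="Nelder-Mead",options=dict(initial_simplex=np.vstack([q]+[q+3*e for e in np.eye(3)]),xatol=.05,fatol=.01)); return o.x/[1,1,50],o.fun
print(fitm()); print(go(654.2,-309.2,22,.80))
print(proj(Sc,corners(boxes('i'),652,-309.6,.8)[0]).round(0).tolist())
cv2.imwrite("pics/s10.png",cv2.resize(Sc["img"][200:300,130:230],None,fx=5,fy=5,interpolation=2)[:,:,::-1])
E
```

```text
35.6 [ 654.14 -310.13   60.42] [ 3.1403e+00 -4.0000e-04  7.9930e-01] 47.4 [-0.3 -0.  -0.4]
(array([ 652.49481444, -309.68958882,    0.80600266]), np.float64(127.89504446492381))
[-0.04, [0.0007, -0.0006, 0.0384]]
[[146.0, 261.0], [145.0, 257.0], [155.0, 255.0], [155.0, 251.0], [176.0, 278.0], [175.0, 274.0], [185.0, 271.0], [185.0, 267.0]]
```

View pics/s10.png

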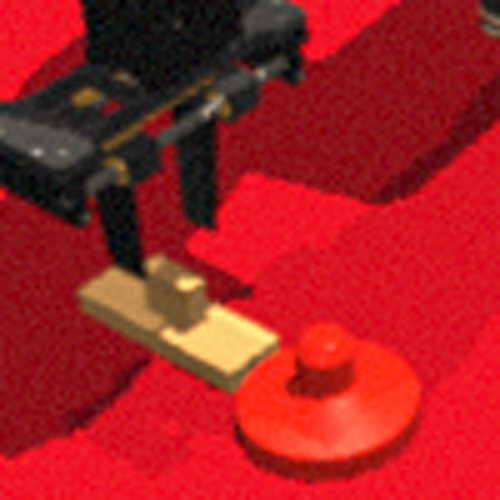

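Call:
move_arm(
  plan=[
    [[0,0,0],[0.0008,-0.0005,0.015],0],
    [[0,0,0],[0.0008,-0.0005,0.03],0],
    [[0,0,0],[0.0008,-0.0005,0.038],0],
    [[0,0,0],[0.0008,-0.0005,0.038],-0.4],
    [[0,0,0],[0.0008,-0.0005,0.038],-0.7],
  ],
)

```text
t: 36.28
eef_pos: [654.2, -309.1, 21.7]
tcp_rot: [3.141, -0.0, 0.799]
ft_force: [-0.8, -0.5, 0.4]
opening: 0.344
grip_force: 0.0
```

Call:
move_arm(
  plan=[
    [[0,0,0],[0,0,0],-1],
    [[0,0,0],[0,0,0],-1],
    [[0,0,0],[0,0,0],-1],
    [[0,0,0],[0,0,0],-1],
    [[0,0,0],[0,0,0],-1],
  ],
)

```text
t: 36.9
eef_pos: [654.2, -309.1, 21.9]
tcp_rot: [3.141, -0.0, 0.799]
ft_force: [-0.4, -0.5, 4.7]
opening: 0.146
grip_force: 30.0
```

```bash
python3 - <<'E'
from h import *
Sc=settle(2);s=readout.state();c=[*s["eef_pos"],s["tcp_rot"][2]]; t=target('i'); print(t)
for p in ([640,-230,120,.6],[*t[:2],120,t[2]]): print(go(*p,c)); c=list(p)
E
```

```text
37.0 [ 654.21 -309.09   21.88] [ 3.1411e+00 -2.0000e-04  7.9930e-01] 14.0 [-1.   0.2  6.2]
(np.float64(575.0699935753285), np.float64(-71.04166237686664), np.float64(0.031))
[11.42, [0.0468, -0.0653, -0.0981]]
[32.6, [0.0362, -0.1679, -0.0]]
```

Call:
move_arm(
  plan=[
    [[0,0,0],[0,0,-0.04],-1],
    [[0,0,0],[0,0,-0.085],-1],
    [[0,0,3],[0.01,-0.02,-0.1],-1],
    [[0,0,7],[0.025,-0.04,-0.1],-1],
    [[0,0,11.4],[0.0468,-0.0653,-0.1],-1],
  ],
)

```text
t: 37.62
eef_pos: [639.4, -229.6, 121.3]
tcp_rot: [-3.141, 0.0, 0.597]
ft_force: [-0.1, 0.2, -0.4]
opening: 0.144
grip_force: 30.0
```

Call:
move_arm(
  plan=[
    [[0,0,6],[0.007,-0.034,0],-1],
    [[0,0,13],[0.014,-0.068,0],-1],
    [[0,0,20],[0.022,-0.102,0],-1],
    [[0,0,27],[0.029,-0.136,0],-1],
    [[0,0,32.6],[0.036,-0.168,0],-1],
  ],
)

```text
t: 38.25
eef_pos: [574.0, -69.9, 121.2]
tcp_rot: [-3.141, 0.001, 0.028]
ft_force: [0.6, 0.3, -0.2]
opening: 0.144
grip_force: 30.0
```

```bash
python3 - <<'E'
from h import *
settle(6); print(go(574.6,-71,58,.031))
E
```

```text
38.55 [575.04 -71.62 121.41] [ 3.1415e+00 -2.0000e-04  3.2000e-02] 13.8 [-0.1 -0.  -0.9]
[0.06, [-0.0004, -0.0006, 0.0634]]
```

Call:
move_arm(
  plan=[
    [[0,0,0],[-0.0004,-0.0006,0.02],-1],
    [[0,0,0],[-0.0004,-0.0006,0.04],-1],
    [[0,0,0],[-0.0004,-0.0006,0.055],-1],
    [[0,0,0],[-0.0004,-0.0006,0.064],-1],
    [[0,0,0],[-0.0004,-0.0006,0.064],-1],
  ],
)

```text
t: 39.17
eef_pos: [574.2, -70.6, 57.0]
tcp_rot: [-3.141, 0.001, 0.031]
ft_force: [-0.6, 0.5, -0.7]
opening: 0.143
grip_force: 30.0
```

```bash
python3 - <<'E'
from h import *
P=settle(5); print(go(574.6,-71,27.9,.031))
# check height/pose of held piece: light-wood fit in scene
s=readout.state(); q=[574.6,-71,.031]
p=dict(P); I=P["img"].astype(float); J=I.copy(); J[...,0]=100; J[...,1]=np.clip((I[...,1]-95)/50,0,1)*100; p["img"]=J
for z in (30,35.5,41): print(z,fit([p],boxes('i')[:1],*q,z0=z,pad=2,r=(0,1),ignore=corners([(-20,20,-40,40,14,200)],*q,z0=z)))
E
```

```text
39.42 [574.5  -70.43  58.07] [ 3.1414e+00 -9.0000e-04  3.1500e-02] 13.6 [ 0.5 -0.3 -0.6]
[0.03, [0.0001, 0.0006, 0.0302]]
30 (array([ 5.49714552e+02, -6.05687925e+01, -9.23449379e-02]), np.float64(37.086369396386004))
35.5 (array([ 5.57127671e+02, -6.10480692e+01, -9.59858712e-02]), np.float64(47.69845382545175))
41 (array([ 5.63738362e+02, -6.15019700e+01, -9.92454961e-02]), np.float64(55.82009919261822))
```

Call:
move_arm(
  plan=[
    [[0,0,0],[0.0001,0.0005,0.008],-1],
    [[0,0,0],[0.0001,0.0005,0.014],-1],
    [[0,0,0],[0.0001,0.0005,0.018],-1],
    [[0,0,0],[0.0001,0.0005,0.02],-1],
    [[0,0,0],[0.0001,0.0005,0.021],-1],
  ],
)

```text
t: 40.05
eef_pos: [574.4, -70.9, 36.4]
tcp_rot: [-3.141, 0.0, 0.031]
ft_force: [0.5, -0.0, 0.3]
opening: 0.141
grip_force: 30.0
```

Call:
move_arm(
  plan=[
    [[0,0,0],[0,0,0.002],-1],
    [[0,0,0],[0,0,0.004],-1],
    [[0,0,0],[0,0,0.006],-1],
    [[0,0,0],[0,0,0.0075],-1],
    [[0,0,0],[0,0,0.009],-1],
  ],
)

```text
t: 40.67
eef_pos: [574.4, -70.9, 27.8]
tcp_rot: [-3.142, -0.0, 0.031]
ft_force: [-5.1, 1.0, 18.0]
opening: 0.142
grip_force: 30.0
```

```bash
python3 - <<'E'
from h import *
settle(3)
E
```

```text
40.83 [574.39 -70.87  27.86] [-3.1416e+00 -3.0000e-04  3.1500e-02] 13.8 [-1.8  0.6  5.3]
```

Call:
move_arm(
  plan=[
    [[0,0,0],[0,0,0],-0.4],
    [[0,0,0],[0,0,0],-0.4],
    [[0,0,0],[0,0,-0.02],-0.4],
    [[0,0,0],[0,0,-0.06],-0.3],
    [[0,0,0],[0,0,-0.11],-0.3],
  ],
)

```text
t: 41.45
eef_pos: [573.9, -70.8, 137.9]
tcp_rot: [-3.141, 0.002, 0.031]
ft_force: [0.6, 0.9, 1.1]
opening: 0.345
grip_force: 0.0
```

Call:
move_arm(
  plan=[
    [[0,0,0],[-0.03,0.05,-0.01],-0.3],
    [[0,0,0],[-0.06,0.1,-0.02],-0.3],
    [[0,0,0],[-0.09,0.15,-0.02],-0.3],
    [[0,0,0],[-0.12,0.2,-0.02],-0.3],
    [[0,0,0],[-0.15,0.255,-0.02],-0.3],
  ],
)

```text
t: 42.08
eef_pos: [431.5, -331.8, 157.6]
tcp_rot: [3.141, -0.0, 0.032]
ft_force: [1.6, 0.3, -0.3]
opening: 0.35
grip_force: 0.0
```

```bash
python3 - <<'E'
from h import *
settle(3); T=eyes.read_camera("top"); print(fit_tray([T]))
cv2.imwrite("pics/t11.png",cv2.resize(T["img"][140:260,150:370],None,fx=3.6,fy=3.6,interpolation=2)[:,:,::-1])
I=T["img"].astype(int)
# knob: dark pixels near the bar
roi=I[120:200,180:290]; d=np.argwhere(roi.max(2)<45); print(len(d), d.mean(0)[::-1]+[180,120] if len(d) else None, d.min(0)[::-1]+[180,120],d.max(0)[::-1]+[180,120])
print([ (x["score"],x["uv"],unproj(T,x["uv"],62)) for x in eyes.cut_out(T,"keeper")[:1]])
E
```

```text
42.23 [ 431.15 -332.55  157.28] [-3.1415  0.      0.027 ] 33.2 [1.  0.  0.4]
(array([5.52708569e+02, 8.02120999e+00, 2.40397936e-02]), np.float64(395.4390895564077))
60 [242.88333333 168.98333333] [210 158] [284 184]
[(0.9, [239.5, 162.4], array([655.07315463, 113.2034618 ,  62.        ]))]
```

View pics/t11.png

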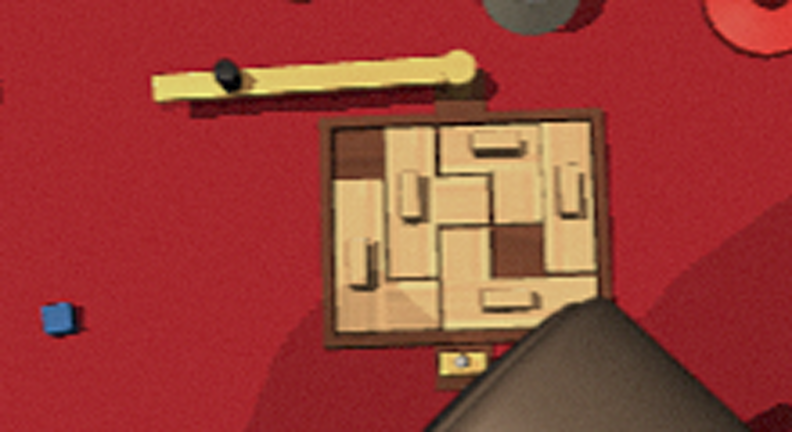

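```bash
python3 - <<'E'
from h import *
T=eyes.read_camera("top"); 
k=unproj(T,(150+225/3.6,140+67/3.6),96); 
e=unproj(T,(150+153/3.6,140+88/3.6),62)
H=np.array([552.6+113*np.cos(.031)+0*.031,8.3+113*np.sin(.031)]); kk=k[:2]-[1.5,0]; ee=e[:2]-[1.5,0]
for v in (kk,ee): d=v-H; print(v,np.hypot(*d),np.pi+.031-np.arctan2(d[1],d[0]))
print(H,readout.state()["eef_pos"])
E
```

```text
[654.47011474 180.60602173] 169.16654018645067 1.536277926869482
[648.39442595 240.03245445] 228.87355993952423 1.5267882075582133
[665.54570785  11.80243896] [ 432.79269014 -329.53371088  157.36881535]
```

```bash
python3 - <<'E'
from h import *
c=[432,-331.5,157.4,.029]
for p in ([506,-161,157.4,.567],[579,10,157.4,1.105],[653.4,181.2,140,1.6426]): print(go(*p,c)); c=list(p)
E
```

```text
[-30.83, [0.0789, -0.1683, -0.0]]
[-30.83, [0.1534, -0.105, -0.0]]
[-30.8, [0.1864, -0.0104, 0.0174]]
```

Call:
move_arm(
  plan=[
    [[0,0,-6],[0.016,-0.034,0],-0.37],
    [[0,0,-12],[0.032,-0.067,0],-0.37],
    [[0,0,-18],[0.047,-0.101,0],-0.37],
    [[0,0,-24],[0.063,-0.135,0],-0.37],
    [[0,0,-30.8],[0.079,-0.168,0],-0.37],
  ],
)

```text
t: 43.0
eef_pos: [506.9, -157.1, 157.6]
tcp_rot: [-3.142, -0.0, 0.575]
ft_force: [0.2, 0.0, 0.3]
opening: 0.313
grip_force: 0.0
```

Call:
move_arm(
  plan=[
    [[0,0,-6],[0.031,-0.021,0],-0.37],
    [[0,0,-12],[0.061,-0.042,0],-0.37],
    [[0,0,-18],[0.092,-0.063,0],-0.37],
    [[0,0,-24],[0.123,-0.084,0],-0.37],
    [[0,0,-30.8],[0.153,-0.105,0],-0.37],
  ],
)

```text
t: 43.62
eef_pos: [578.7, 14.1, 157.6]
tcp_rot: [-3.142, -0.0, 1.113]
ft_force: [-0.5, 0.2, -0.6]
opening: 0.318
grip_force: 0.0
```

Call:
move_arm(
  plan=[
    [[0,0,-6],[0.037,-0.002,0],-0.37],
    [[0,0,-12],[0.075,-0.004,0],-0.37],
    [[0,0,-18],[0.112,-0.006,0],-0.37],
    [[0,0,-24],[0.15,-0.008,0],-0.37],
    [[0,0,-30.8],[0.186,-0.01,0],-0.37],
  ],
)

```text
t: 44.25
eef_pos: [652.5, 185.1, 157.5]
tcp_rot: [-3.141, -0.0, 1.651]
ft_force: [0.1, -0.4, -0.2]
opening: 0.317
grip_force: 0.0
```

```bash
python3 - <<'E'
from h import *
settle(6); s=readout.state(); print(go(653.4,181.2,70,1.6426))
H=np.array([665.5,11.8])
def P(th,r=170): b=np.pi+.031-th; return [H[0]+r*np.cos(b),H[1]+r*np.sin(b),70,b]
c=[653.4,181.2,70,1.6426]
ths=list(np.linspace(1.53,-.03,13))[1:]
for i in range(0,12,4):
    print("call")
    c0=P(ths[i-1]) if i else c
    for th in ths[i:i+4]: print(round(th,3),go(*P(th),c0))
E
```

```text
44.55 [652.19 181.91 157.47] [-3.1411e+00  1.0000e-04  1.6437e+00] 29.9 [-0.9 -0.9 -0.6]
[0.06, [-0.0008, 0.0012, 0.0875]]
call
1.4 [-7.45, [-0.0013, -0.0221, -0.0]]
1.27 [-14.9, [-0.0055, -0.0438, -0.0]]
1.14 [-22.34, [-0.0126, -0.0647, -0.0]]
1.01 [-29.79, [-0.0223, -0.0846, -0.0]]
call
0.88 [-7.45, [-0.0014, -0.022, -0.0]]
0.75 [-14.9, [-0.0057, -0.0437, -0.0]]
0.62 [-22.35, [-0.0128, -0.0646, -0.0]]
0.49 [-29.79, [-0.0225, -0.0845, -0.0]]
call
0.36 [-7.45, [-0.0014, -0.022, -0.0]]
0.23 [-14.9, [-0.0057, -0.0437, -0.0]]
0.1 [-22.35, [-0.0128, -0.0646, -0.0]]
-0.03 [-29.79, [-0.0225, -0.0845, -0.0]]
```

Call:
move_arm(
  plan=[
    [[0,0,0],[-0.0008,0.0005,0.03],-0.37],
    [[0,0,0],[-0.0008,0.0005,0.06],-0.37],
    [[0,0,0],[-0.0008,0.0005,0.0875],-0.37],
    [[0,0,0],[-0.0008,0.0005,0.0875],-0.37],
  ],
)

```text
t: 45.05
eef_pos: [652.3, 180.1, 68.5]
tcp_rot: [-3.138, 0.0, 1.643]
ft_force: [-0.2, 0.3, -0.3]
opening: 0.315
grip_force: 0.0
```

```bash
python3 - <<'E'
from h import *
settle(5)
E
```

```text
45.3 [653.98 180.94  71.52] [ 3.1395e+00 -3.0000e-04  1.6438e+00] 29.7 [ 0.7 -0.8 -0.2]
```

Call:
move_arm(
  plan=[
    [[0,0,-7.45],[-0.0013,-0.022,0],-0.37],
    [[0,0,-14.9],[-0.0055,-0.0438,0],-0.37],
    [[0,0,-22.3],[-0.0126,-0.0647,0],-0.37],
    [[0,0,-29.8],[-0.0223,-0.0846,0],-0.37],
  ],
)

```text
t: 45.8
eef_pos: [570.5, 152.5, 71.1]
tcp_rot: [3.14, 0.001, 2.169]
ft_force: [1.2, 0.4, -0.2]
opening: 0.315
grip_force: 0.2
```

Call:
move_arm(
  plan=[
    [[0,0,-7.45],[-0.0014,-0.022,0],-0.37],
    [[0,0,-14.9],[-0.0057,-0.0437,0],-0.37],
    [[0,0,-22.3],[-0.0128,-0.0646,0],-0.37],
    [[0,0,-29.8],[-0.0225,-0.0845,0],-0.37],
  ],
)

```text
t: 46.3
eef_pos: [513.2, 86.3, 71.1]
tcp_rot: [3.141, 0.002, 2.689]
ft_force: [0.8, -0.4, -0.5]
opening: 0.316
grip_force: 0.2
```

```bash
python3 - <<'E'
from h import *
settle(4); s=readout.state()
H=np.array([665.5,11.8]); d=s["eef_pos"][:2]-H; print(np.hypot(*d),np.pi+.031-np.arctan2(d[1],d[0]))
for th in (.35,.2,.1,.03,-.03):
    b=np.pi+.031-th; print(th,go(H[0]+170*np.cos(b),H[1]+170*np.sin(b),70,b))
E
```

```text
46.5 [513.94  86.72  70.79] [3.1406e+00 1.4000e-03 2.6807e+00] 29.8 [1.  0.1 0.3]
169.0665688518775 0.4901016974928982
0.35 [-8.13, [-0.0008, -0.0237, 0.0008]]
0.2 [-16.72, [-0.0063, -0.0486, 0.0008]]
0.1 [-22.45, [-0.012, -0.0646, 0.0008]]
0.03 [-26.46, [-0.0169, -0.0755, 0.0008]]
-0.03 [-29.9, [-0.0217, -0.0844, 0.0008]]
```

Call:
move_arm(
  plan=[
    [[0,0,-8],[-0.0008,-0.0237,0],-0.37],
    [[0,0,-16.7],[-0.0063,-0.0486,0],-0.37],
    [[0,0,-22.4],[-0.012,-0.0646,0],-0.37],
    [[0,0,-26.5],[-0.0169,-0.0755,0],-0.37],
    [[0,0,-29.9],[-0.0217,-0.0844,0],-0.37],
  ],
)

```text
t: 47.12
eef_pos: [496.2, 1.6, 70.3]
tcp_rot: [3.142, 0.001, -3.077]
ft_force: [-0.5, -0.1, 0.1]
opening: 0.316
grip_force: 0.0
```

```bash
python3 - <<'E'
from h import *
settle(3); s=readout.state()
H=np.array([665.5,11.8]); d=s["eef_pos"][:2]-H; print(np.hypot(*d),np.pi+.031-np.arctan2(d[1],d[0]))
print(s["grip_force"])
E
```

```text
47.27 [496.07   1.59  70.22] [-3.1416e+00  9.0000e-04 -3.0801e+00] 29.6 [-0.1  0.9 -0.7]
169.73869846016825 6.253981600625014
0.0
```

Call:
move_arm(
  plan=[
    [[0,0,0],[0,-0.001,0],-0.37],
    [[0,0,0],[0,-0.002,0],-0.37],
    [[0,0,0],[0,-0.003,0],-0.37],
  ],
)

```text
t: 47.65
eef_pos: [495.7, -0.2, 70.0]
tcp_rot: [3.14, 0.0, -3.078]
ft_force: [1.7, 18.3, 0.1]
opening: 0.317
grip_force: 9.3
```

```bash
python3 - <<'E'
from h import *
Sc=settle(1); print(readout.state()["grip_force"],readout.state()["moment"])
E
```

```text
47.7 [ 4.9565e+02 -1.0000e-01  7.0020e+01] [ 3.1397e+00  2.0000e-04 -3.0785e+00] 30.1 [ 1.8 16.6 -0.1]
7.529611587524414 [ 2.65192841 -0.32553183 -0.07137523]
```

Call:
move_arm(
  plan=[
    [[0,0,0],[0,0.003,0],-0.37],
    [[0,0,0],[0,0.006,0],-0.37],
    [[0,0,0],[0,0.006,-0.02],-0.37],
    [[0,0,0],[0,0.006,-0.06],-0.37],
    [[0,0,0],[0,0.006,-0.11],-0.37],
  ],
)

```text
t: 48.32
eef_pos: [494.7, 4.4, 180.7]
tcp_rot: [3.141, -0.002, -3.077]
ft_force: [0.5, -0.7, -0.0]
opening: 0.316
grip_force: 0.0
```

Call:
move_arm(
  plan=[
    [[0,0,0],[0.01,-0.05,-0.01],-0.37],
    [[0,0,0],[0.02,-0.1,-0.02],-0.37],
    [[0,0,0],[0.03,-0.15,-0.02],-0.37],
    [[0,0,0],[0.045,-0.2,-0.02],-0.37],
    [[0,0,0],[0.06,-0.255,-0.02],-0.37],
  ],
)

```text
t: 48.95
eef_pos: [451.2, -255.5, 200.1]
tcp_rot: [-3.141, 0.0, -3.077]
ft_force: [1.2, -0.3, -0.1]
opening: 0.313
grip_force: 0.0
```

```bash
python3 - <<'E'
from h import *
settle(2); T=eyes.read_camera("top"); I=T["img"].astype(int)
d=eyes.cut_out(T,"keeper")[0]; m=d["mask"]; ys,xs=np.nonzero(m); print(d["score"],m.sum())
pts=np.array([unproj(T,(x,y),62)[:2] for x,y in zip(xs,ys)]); 
# yellow-brass pixels of the bar only
r=np.array([I[y,x] for x,y in zip(xs,ys)]); ok=(r[:,1]>140)&(r[:,2]<130); p=pts[ok]
vx,vy,x0,y0=cv2.fitLine(p.astype(np.float32),cv2.DIST_HUBER,0,.01,.01).ravel(); print("bar angle vs tray -x:",np.arctan2(vy,vx)%np.pi-.031,ok.sum(),p.min(0),p.max(0))
E
```

```text
49.05 [ 450.87 -258.25  199.85] [-3.1406e+00  1.0000e-04 -3.0816e+00] 29.9 [-0.4 -0.3  0.9]
0.79 682
bar angle vs tray -x: 0.0058082193 596 [439.38845083  -3.74121084] [678.12688599  22.81060724]
```

```bash
python3 - <<'E'
from h import *
settle(4); print(env.job_done())
E
```

```text
49.35 [ 452.07 -252.89  200.07] [ 3.1414  0.     -3.0756] 29.7 [-0.8 -0.9  0.3]
the job is handed in; nothing more can be done
None
```

I packed all five pieces present (L, J, T, V and I; P was absent) into the tray, swung the keeper bar shut to its stop and handed the job in at about 49 s; the hand-in call gave no verdict, and I judged the pieces flush from descent depths and the last top view rather than measuring their tilt.

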